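# Gauge a batten with the flip stop of a mitre box

### The arm

A 6-joint arm with a two-finger parallel gripper is mounted at the origin on the work surface. World frame = base frame: x ahead of the robot, y to its left, z up, the work surface at z = 0. Lengths are in mm, angles in degrees, forces in N, time in s.
With the tool pointing down it reaches from about 350 to 850 mm from the base axis. Payload 8.1 kg.
Tool frame: the origin (TCP) lies midway between the tips of the shut fingers; the grasp point (between the pads) lies 19 mm behind it; y points along the fingers, x is the direction in which the jaws open and shut, and the axes are right-handed (so a half turn about y gives the same grasp; the last joint's range is limited). The gripper opens to 85 mm and grips with 20 to 120 N. Pads are 22 mm wide; open, the fingers measure 114 mm over their backs; the gripper's body (76 mm by 85 mm) begins 54 mm behind the grasp point. The pads swing forward as they close: fully open they stand 13 mm farther back than shut.
Start: joints at [69.591, 7.471, 85.268, -0, 87.261, -4.893], TCP at [160.479, 578.145, 198.892] pointing down, gripper open.
Joint ranges: [-169.43, 169.43], [-51.17, 129.36], [1.28, 143.12], [-76.62, 256.62], [0, 156.53], [-152.29, 152.29]. Speed limits (degrees/s): [136.94, 136.94, 159.86, 180, 180, 180].

### API

Orientations are given as [roll, pitch, yaw] about the fixed x, y, z axes, in that order (R = Rz(yaw) Ry(pitch) Rx(roll)).
In Python, from bench import r gives the robot as it stands.
- The arm moves only by the tool move_arm, never from a script. Its arguments are lists of equal length, an entry for each row: "linear": the shift along the tool's x, y, z normalised to -1 to 1, where 1 is 300 mm, a list of three; "twist": the turn, a rotation vector about the tool's x, y, z normalised to -1 to 1, where 1 is pi/2 rad, a list of three; "hand": the opening, from -1 (shut) to 1 (fully open). A call has 1 to 12 rows; each row is the pose to reach, as a shift and turn from the pose measured when the call began, along the tool's axes at that moment; what a row does not reach only later rows make up. A row lasts 1/12 s, in which the tool goes at most 41.7 mm and 7.16 degrees, less where a joint would pass 70% of its speed; a pose out of reach is approached as far as the arm can. A call with a number of a shift or a turn outside -1 to 1 is refused whole. A call with a gripper value outside its range is refused whole. The fingers move at their own pace and stop on an object; "force" is the grip in N (left out, the last holds). Time passes only in rows, so rows that repeat a pose let the fingers close. It gives the time, the measured TCP pose, the force and the opening at its end, in the units of the state.
- r.sense(): the state, without advancing time (a new reading comes with each control period).
- r.snapshot(name): name is "side" or "top" or "wrist"; returns a dict with "frame" (384x512x3 uint8, red, green, blue), "range_z" (384x512 float32, mm along the optical axis (not along the pixel's ray), 0 where there is no reading), "intrinsics" (3x3 intrinsics, pixels), "dist_coeffs" ([k1, k2, p1, p2, k3] as OpenCV has them; the pictures are not rectified), "R" (3x3) and "t" (3): a world point X has camera coordinates R X + t; the wrist camera has in their place "hand_eye" (4x4, takes a point from camera to tool coordinates, whose origin is the TCP and whose axes are the tool frame's). Camera axes: x right, y down, z forward; pixel columns grow to the right and rows downward; lengths in mm; the calibration is good to about 2 mm. A picture is of the moment at which its call begins: read the wrist's pose just before it.
- r.hand_in(): hands the job in, once; it reports no verdict.
The state is a dict: "time": time; "joint_pos": joint angles; "qd": joint speeds; "joint_efforts": joint torques, N m; "tool_pos": TCP position; "tcp_rot": TCP orientation; "ft_force": force on the tool from outside, world axes, zero at the start; "wrist_torque": the same for the moment, N m; "finger_gap": finger opening in mm.
Only numpy, scipy, OpenCV 4.12 (cv2) and the standard library are available. Lean on these libraries where they do the work, as an engineer would, in place of code of your own. Each camera call takes 0.05 s, during which the arm holds its last target. There are 200 camera calls.

### The job

Set the wooden batten up for its cut in the mitre box: flip the yellow stop fully down over the fence, slide the batten along so that it lies flush along the fence with its end touching the yellow stop, then flip the yellow stop right back up so that it stays up, leaving the batten exactly where it was gauged. Leave the blue stop up, keep clear of the saw and the lamp, and do not disturb the tub, try square or pencil.

Things in the scene. Friction and masses are not known exactly. Their poses are not given: they have to be found in the camera images.
- mitre_box: fixed hand mitre box. Origin on the bench below the fence's front face; x away from the robot, square to the fence; y left along the fence; z up. All mm figures below are in this frame. Grey base 12 thick, x -82..152, y -220..250. Wooden bed, top at z = 20, x -100..0, y -220..250. Aluminium fence x 0..25, top z = 65, y -215..200 with a 28 mm gap at the saw
- fence_face (a point): point on the fence's front face at bed level (mitre box 0, 0, 20 mm); axes as the mitre box
- saw: back saw parked, fixed, across the bed in the plane y = 60 mm; keep clear. Same origin and axes as the mitre box. Blade 2 mm thick, x -105..195, teeth z = 90 (the batten passes below), brass back to z = 176; wooden handle 22 thick out to x = -170, z 86..178; steel guide posts 12 mm thick at x = -108 and 60, up to z = 205, with black blocks 26 wide (y)
- lamp: fixed white LED bar above the raised stops; keep clear. Same origin and axes as the mitre box. Bar x 50..100, y -240..20, z 260..278, on a 16 mm post at x = 130, y = 0, tied by a short arm on top (to z = 286). An upright tool over a raised stop runs into it: reach in under it from the robot's side, tilted about 40 degrees, fingers pointing down and away from the robot
- yellow_stop (a joint): yellow flip stop's angle, rad: 0 = fully down (limit), 2.4 = fully up, leaning back over the fence (limit). Hinge axis along the fence (y); the nose rises as the value grows. Light hinge (0.01 N m friction, arm 100 g): balances at about 2.06; let go above that it stays up, well below it falls down. Starts up, 2.15 to 2.4
- yellow_hinge (a point): centre of the yellow stop's hinge, 12.5 mm behind the fence face, 85 mm above the bench; axes as the mitre box. Its black carriage, fixed on the fence top, is 36 mm wide (y), 25 deep (x), z 65 to 95, with a clamp knob behind the fence. Yellow and blue stops may swap places from start to start
- yellow_nose (a point): grip point on the yellow stop's arm, (-68 cos q, 0, 68 sin q) mm from the hinge in mitre-box axes at joint value q. The arm: straight bar 12 mm thick (y), 16 high, reaching 85 mm from the hinge, level towards the robot when down. The stop blade, also 12 thick, hangs below it 16 to 50 mm from the hinge, to 4 mm above the bed. Pinched from its two sides (along y), it can pivot in the pads
- yellow_gauge (a point): fixed point (it does not move with the arm) where fence face, bed top and the yellow stop's measuring side (+y, towards the saw) meet when the stop is down; axes as the mitre box
- blue_stop (a joint): angle of the blue flip stop, same make as the yellow; starts up at 2.15 to 2.4 and must stay up
- blue_hinge (a point): centre of the blue stop's hinge, some 90 to 125 mm along the fence from the yellow one, either side
- batten: loose wooden batten, 24 x 340 x 24 mm (x, y, z), 65 to 135 g, lying on the bed below the saw, lengthways along the fence, 5 to 35 mm off it and up to 4 degrees askew, its end 25 mm or more short of both stops. Origin: centre of its underside; y along its length
- batten_end (a point): lower fence-side edge of the batten at its -y end, the one nearest the stops; when gauged it coincides with yellow_gauge
- batten_tail (a point): lower fence-side edge of the batten at its other (+y) end, which sticks out to the left past fence and bed
- tub: lidded clear plastic tub, 102 mm across, 47 high, on the bench; origin under its centre; leave alone
- try_square: try square lying on the bench: dark wooden stock 20 x 115 x 16 mm about the origin, steel blade 36 wide out to x = 160 mm; leave alone
- pencil: flat red carpenter's pencil, 15 x 172 x 8 mm, lying on the grey base behind the fence, left of the saw; origin under its middle, length along y; leave alone

How it is judged:
By the outcome, as a careful person would: the job done as asked, in the order asked, and still so for the second after the job is handed in, with the robot touching nothing.
It also fails if it takes over 72 s, if anything falls off the work surface, if the arm or the gripper's body presses on something with over 40 N, if the wrist force passes 120 N, or if a joint passes its speed limit or range.

## Working session

There is one attempt and no reset: what is moved stays moved. The work goes in short steps, Python scripts to look and compute and a tool call to move; the robot and the scene stay as the last step left them, time stands still between calls to the robot, and variables do not carry over. Pictures are saved under pics/ and viewed, on a budget of 10 in all, crops included, one or two more only if the job needs it, and the job is handed in when it is done.

Besides the shell and the picture viewer there is one more tool, called as name(argument=value, ...), one argument or row to a line, values as JSON. move_arm: Moves the arm, as the interface text tells. Scaled input: -1 to 1 covers 300 mm each way for a shift and pi/2 rad each way for a turn. Its arguments: {"type":"object","properties":{"linear":{"type":"array","items":{"type":"array","items":{"type":"number","minimum":-1,"maximum":1}}},"twist":{"type":"array","items":{"type":"array","items":{"type":"number","minimum":-1,"maximum":1}}},"hand":{"type":"array","items":{"type":"number"}},"force":{"type":"number"}},"required":["linear","twist","hand"]}

```bash
ls; mkdir -p pics; cat > h.py <<'E'
from bench import r
import numpy as np, cv2
from scipy.spatial.transform import Rotation as Ro
def save(n,f):
    s=r.snapshot(n); cv2.imwrite(f'pics/{f}.png',cv2.cvtColor(s['frame'],cv2.COLOR_RGB2BGR)); np.savez(f'pics/{f}.npz',**s); return s
def cloud(s,st=None):
    K=s['intrinsics'];d=s['range_z'];h,w=d.shape
    u,v=np.meshgrid(np.arange(w),np.arange(h))
    p=cv2.undistortPoints(np.stack([u,v],-1).reshape(-1,1,2).astype(float),K,np.array(s['dist_coeffs'])).reshape(h,w,2)
    c=np.concatenate([p*d[...,None],d[...,None]],-1)
    if 'R' in s: W=(c-s['t'])@np.array(s['R'])
    else:
        H=np.array(s['hand_eye']); t=c@H[:3,:3].T+H[:3,3]
        W=t@rot(st).as_matrix().T+np.array(st['tool_pos'])
    W[d==0]=np.nan
    return W
def rot(st): return Ro.from_euler('xyz',st['tcp_rot'],degrees=True)
def proj(s,P):
    q,_=cv2.projectPoints(np.array(P,float).reshape(-1,1,3),cv2.Rodrigues(np.array(s['R']))[0],np.array(s['t'],float),s['intrinsics'],np.array(s['dist_coeffs']));return q[:,0]
E
python3 - <<'E'
from h import *
st=r.sense();print({k:np.round(v,3) for k,v in st.items()})
a=save('top','top0');b=save('side','side0')
for s in(a,b): print(np.round(-np.array(s['R']).T@s['t']),np.round(s['intrinsics']).tolist())
cv2.imwrite('pics/both.png',np.vstack([cv2.imread('pics/top0.png'),cv2.imread('pics/side0.png')])[:, :])
E
```

```text
pics
{'time': np.float64(0.0), 'joint_pos': array([ 6.9590e+01,  7.5150e+00,  8.5331e+01, -1.0000e-03,  8.7260e+01,
       -4.8920e+00]), 'qd': array([ 0.046,  0.054, -0.035,  0.062, -0.071,  0.033]), 'joint_efforts': array([-3.0000e-03, -5.6939e+01, -5.0055e+01, -0.0000e+00,  1.5000e-02,
       -0.0000e+00]), 'tool_pos': array([160.279, 577.555, 197.826]), 'tcp_rot': array([-89.992,   0.106,  74.483]), 'ft_force': array([0.178, 0.252, 0.66 ]), 'wrist_torque': array([-0.017,  0.017,  0.035]), 'finger_gap': np.float64(85.431)}
[482. -83. 903.] [[360.0, 0.0, 260.0], [0.0, 360.0, 187.0], [0.0, 0.0, 1.0]]
[ 169. -884.  920.] [[427.0, 0.0, 268.0], [0.0, 427.0, 190.0], [0.0, 0.0, 1.0]]
```

View pics/top0.png

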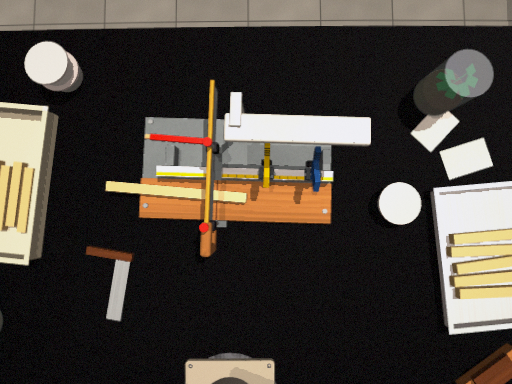

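View pics/side0.png

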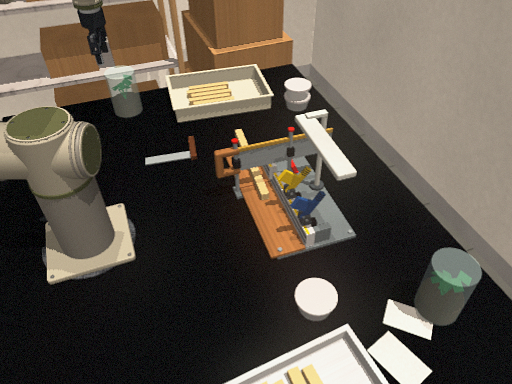

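The top view shows the box in the middle, with its bed front corners at about (140,218) and (331,222). The saw is at column 210 and the lamp bar at (300,130). The yellow stop is at (267,165), nearer the saw, and the blue stop is at (317,170). The batten runs from (107,186) to (246,198). The side view agrees and shows both stops up.

```bash
python3 - <<'E'
from h import *
from scipy.optimize import minimize
s=dict(np.load('pics/top0.npz'));W=cloud(s);F=s['frame'].astype(int);z=W[...,2]
R,G,B=F[...,0],F[...,1],F[...,2]
for uv in [(140,218),(331,222),(331,150),(107,186),(244,198),(267,165),(317,170)]:
    print(uv,np.round(W[uv[1],uv[0]],1),F[uv[1],uv[0]])
hsv=cv2.cvtColor(s['frame'],cv2.COLOR_RGB2HSV).astype(int);H,S,V=[hsv[...,i] for i in range(3)]
uu,vv=np.meshgrid(np.arange(512),np.arange(384))
roi=(uu>95)&(uu<345)&(vv>80)&(vv<262)
bed=roi&(z>12)&(z<27)&(H<15)&(S>150)
fen=roi&(z>58)&(z<72)&(vv>160)&(vv<185)
bat=roi&(z>37)&(z<52)&(H>12)&(H<30)&(S>60)&(vv>175)
for n,m in(('bed',bed),('fence',fen),('batten',bat)):
    P=W[m]; (c,sz,a)=cv2.minAreaRect(P[:,:2].astype(np.float32)); print(n,m.sum(),np.round(c,1),np.round(sz,1),a,np.round(np.median(P[:,2]),1)); print(np.round(cv2.boxPoints((c,sz,a)),1).tolist())
yel=roi&(H>20)&(H<32)&(S>200)&(V>120)&(uu>255)&(uu<280)
blu=roi&(H>100)&(H<125)&(S>120)&(uu>305)
for n,m in(('y',yel),('b',blu)):
    P=W[m];P=P[np.isfinite(P[:,0])]; print(n,len(P),np.round(P[np.argsort(P[:,0])][::max(1,len(P)//12)],0).tolist())
E
```

```text
(140, 218) [455.5 223.9  -3.5] [27 20 17]
(331, 222) [ 4.423e+02 -2.561e+02 -4.000e-01] [56 38 29]
(331, 150) [ 623.2 -259.     2.2] [58 62 61]
(107, 186) [534.1 288.3  44.6] [240 221 143]
(244, 198) [502.9 -41.1  43.4] [240 238 171]
(267, 165) [570.5 -95.2 138.9] [163 127   0]
(317, 170) [ 558.5 -201.   143. ] [ 37  84 140]
bed 6524 [537.6  53.3] [299.9 599.2] 10.503934860229492 19.2
[[335.5, 320.5], [444.79998779296875, -268.6000061035156], [739.7000122070312, -213.89999389648438], [630.4000244140625, 375.20001220703125]]
fence 1559 [569.9 -42.1] [413.8  47.4] 88.43199920654297 64.1
[[540.5, -248.3000030517578], [587.9000244140625, -249.60000610351562], [599.2000122070312, 164.10000610351562], [551.7999877929688, 165.39999389648438]]
batten 1301 [525.5  73.2] [441.5  55.6] 87.74491882324219 43.1
[[489.0, -146.3000030517578], [544.5999755859375, -148.5], [562.0, 292.6000061035156], [506.3999938964844, 294.79998779296875]]
y 220 [[526.0, -91.0, 140.0], [532.0, -88.0, 146.0], [537.0, -97.0, 154.0], [543.0, -95.0, 160.0], [548.0, -124.0, 65.0], [552.0, -91.0, 156.0], [556.0, -73.0, 64.0], [562.0, -100.0, 93.0], [570.0, -97.0, 141.0], [578.0, -93.0, 134.0], [587.0, -98.0, 131.0], [607.0, -97.0, 151.0], [614.0, -98.0, 147.0]]
b 315 [[345.0, -269.0, -1.0], [524.0, -197.0, 151.0], [532.0, -200.0, 159.0], [539.0, -193.0, 124.0], [545.0, -204.0, 150.0], [552.0, -196.0, 148.0], [558.0, -194.0, 103.0], [565.0, -194.0, 102.0], [572.0, -200.0, 134.0], [579.0, -194.0, 131.0], [588.0, -197.0, 146.0], [597.0, -199.0, 158.0], [729.0, -280.0, -3.0]]
```

```bash
cat >> h.py <<'E'
def ray(s,uv,z):
    p=cv2.undistortPoints(np.array(uv,float).reshape(-1,1,2),s['intrinsics'],np.array(s['dist_coeffs'])).reshape(-1,2)
    R=np.array(s['R']);C=-R.T@s['t'];d=np.c_[p,np.ones(len(p))]@R
    return C+d*((z-C[2])/d[:,2])[:,None]
def line(P):  # x = a + b*y robust
    k=np.ones(len(P),bool)
    for _ in range(6):
        b,a=np.polyfit(P[k,1],P[k,0],1);e=P[:,0]-a-b*P[:,1];k=abs(e)<max(1.5,2*np.median(abs(e)))
    return a,b,k.sum(),e[k].std()
E
python3 - <<'E'
from h import *
s=dict(np.load('pics/top0.npz'));W=cloud(s);z=W[...,2]
hsv=cv2.cvtColor(s['frame'],cv2.COLOR_RGB2HSV).astype(int);H,S,V=[hsv[...,i] for i in range(3)]
org=(H<14)&(S>150)&(V>90)
def rr(cols,lo,hi,mask,last):
    o=[]
    for c in cols:
        i=np.where(mask[lo:hi,c])[0]
        if len(i): o.append((c,lo+(i[-1]+.5 if last else i[0]-.5)))
    return o
cols=[*range(148,195),*range(232,326)]
fr=rr(cols,180,232,org,True); print('bed front',line(ray(s,fr,20)))
up=rr([*range(276,308)],176,215,org,False); print('bed upper(z20)',line(ray(s,up,20)))
pale=(H>14)&(H<32)&(S>50)&(S<160)&(V>150)
c2=[*range(112,200),*range(220,242)]
for l in(False,True):
    e=rr(c2,176,206,pale,l); print('batten',l,line(ray(s,e,44)), e[::20])
# ends along rows
for rows,lab in((range(192,215),'R'),):
    o=[(np.where(org[v,:345])[0][-1]+.5,v) for v in rows]; P=ray(s,o,20);print('bed right y',np.median(P[:,1]),P[:,1].std())
    o=[(np.where(org[v,100:])[0][0]+99.5,v) for v in range(203,215)]; P=ray(s,o,20);print('bed left y',np.median(P[:,1]),P[:,1].std())
for rows,last in((range(194,201),1),(range(184,190),0)):
    o=[]
    for v in rows:
        i=np.where(pale[v,95:262])[0]+95
        if len(i):o.append((i[-1]+.5 if last else i[0]-.5,v))
    P=ray(s,o,44);print('bat end',np.round(P[:,:2],1).tolist())
im=cv2.imread('pics/top0.png')[130:235,90:350];cv2.imwrite('pics/c1.png',cv2.resize(im,None,fx=3,fy=3,interpolation=cv2.INTER_CUBIC))
E
```

```text
bed front (np.float64(449.66709286524195), np.float64(0.03963691749025484), np.int64(107), np.float64(0.8180867384691258))
bed upper(z20) (np.float64(546.9019916759016), np.float64(0.03688745720651704), np.int64(30), np.float64(0.7292233516509482))
batten False (np.float64(520.9427399153625), np.float64(0.09250268583890511), np.int64(90), np.float64(0.7029845727346776)) [(112, np.float64(180.5)), (132, np.float64(182.5)), (152, np.float64(184.5)), (172, np.float64(185.5)), (192, np.float64(187.5)), (232, np.float64(176.5))]
batten True (np.float64(496.6066227067651), np.float64(0.09431153493372182), np.int64(97), np.float64(0.7310370816092955)) [(112, np.float64(190.5)), (132, np.float64(192.5)), (152, np.float64(194.5)), (172, np.float64(195.5)), (192, np.float64(197.5)), (232, np.float64(201.5))]
bed right y -251.83588832936096 1.4218868247896541
bed left y 219.82164712350146 0.6865483978458117
bat end [[512.4, -47.1], [510.0, -47.1], [507.6, -47.1], [505.2, -47.1], [502.8, -47.1], [500.4, -47.0], [498.0, -47.0]]
bat end [[539.0, 292.3], [536.6, 292.3], [534.1, 292.2], [531.7, 292.2], [529.3, 292.1], [526.9, 292.1]]
```

View pics/c1.png

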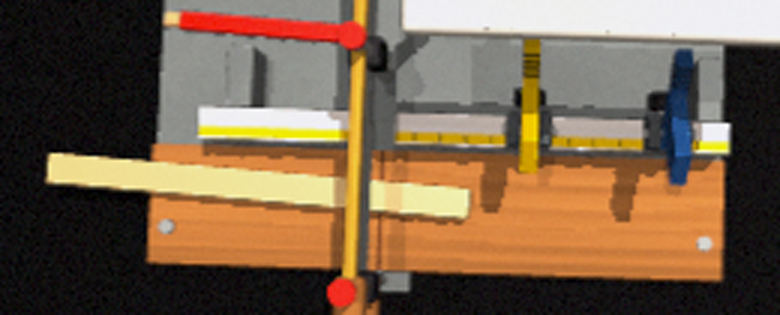

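```bash
cat >> h.py <<'E'
import json,os
B=json.load(open('box.json')) if os.path.exists('box.json') else dict(o=[547.5,-34],yaw=-2.25)
def b2w(p):
    p=np.array(p,float);a=np.radians(B['yaw']);M=np.array([[np.cos(a),-np.sin(a),0],[np.sin(a),np.cos(a),0],[0,0,1]]);return p@M.T+[*B['o'],0]
def w2b(p):
    a=np.radians(B['yaw']);M=np.array([[np.cos(a),-np.sin(a),0],[np.sin(a),np.cos(a),0],[0,0,1]]);return (np.array(p,float)-[*B['o'],0])@M
def toolR(yaw,tilt): return Ro.from_euler('xyz',[-90,0,yaw],degrees=True)*Ro.from_rotvec([-np.radians(tilt),0,0])
def go(w,R,st=None,off=0): # TCP world target (off: grasp point target -> TCP is 19 beyond)
    st=st or r.sense();R0=rot(st); w=np.array(w,float)+R.as_matrix()[:,1]*off
    return np.round(R0.inv().apply(w-st['tool_pos'])/300,4).tolist(),np.round((R0.inv()*R).as_rotvec()/(np.pi/2),4).tolist()
def show():
    st=r.sense();print('t',round(float(st['time']),2),'tcp',np.round(st['tool_pos'],1),'rpy',np.round(st['tcp_rot'],1),'box',np.round(w2b(st['tool_pos']),1),'F',np.round(st['ft_force'],1),'gap',round(float(st['finger_gap']),1),'q',np.round(st['joint_pos'],0));return st
E
python3 - <<'E'
from h import *
s=dict(np.load('pics/top0.npz'))
# carriage/hinge est
print('carriage edges z95',np.round(ray(s,[(259,173),(274,173)],95),1).tolist(), 'blue tip?')
print('ybar edges nose z~130', np.round(ray(s,[(263.8,185),(268.9,185)],150),1).tolist())
for P in ([526,-91,140],[614,-98,147],[607,-97,151]): print(w2b(P))
w=r.snapshot('wrist');print(np.round(w['hand_eye'],2).tolist())
print(go([330,290,330],toolR(87.75,0)))
E
```

```text
carriage edges z95 [[557.6, -77.7, 95.0], [557.4, -111.5, 95.0]] blue tip?
ybar edges nose z~130 [[527.1, -87.9, 150.0], [527.1, -98.6, 150.0]]
[-19.24561478 -57.8001411  140.        ]
[ 68.96135912 -61.33988057 147.        ]
[ 61.92749605 -60.61547025 151.        ]
[[1.0, -0.0, 0.0, -0.67], [-0.0, -0.33, 0.94, -174.25], [-0.0, -0.94, -0.33, 84.5], [0.0, 0.0, 0.0, 1.0]]
([-0.7734, -0.4387, -0.8014], [-0.0002, -0.1474, -0.0009])
```

move_arm(
  linear=[
    [-0.77,-0.44,-0.8],
    [-0.77,-0.44,-0.8],
    [-0.77,-0.44,-0.8],
    [-0.77,-0.44,-0.8],
    [-0.77,-0.44,-0.8],
    [-0.77,-0.44,-0.8],
    [-0.77,-0.44,-0.8],
    [-0.77,-0.44,-0.8],
    [-0.77,-0.44,-0.8],
    [-0.77,-0.44,-0.8],
  ],
  twist=[
    [0,-0.147,0],
    [0,-0.147,0],
    [0,-0.147,0],
    [0,-0.147,0],
    [0,-0.147,0],
    [0,-0.147,0],
    [0,-0.147,0],
    [0,-0.147,0],
    [0,-0.147,0],
    [0,-0.147,0],
  ],
  hand=[0,0,0,0,0,0,0,0,0,0],
)

```text
time: 0.98
tool_pos: [332.5, 288.2, 333.0]
tcp_rot: [-90.2, 0.0, 87.5]
ft_force: [0.5, 0.1, -0.1]
finger_gap: 42.5
```

```bash
python3 - <<'E'
from h import *
show();print(go([400,5,360],toolR(87.75,0)))
E
```

```text
t 0.98 tcp [332.5 288.2 333. ] rpy [-90.2   0.   87.5] box [-227.5  313.5  333. ] F [ 0.5  0.1 -0.1] gap 42.5 q [ 34. -19.  96.  -0. 103. -53.]
([-0.933, -0.0887, -0.267], [0.0024, -0.0032, -0.0002])
```

move_arm(
  linear=[
    [-0.93,-0.09,-0.27],
    [-0.93,-0.09,-0.27],
    [-0.93,-0.09,-0.27],
    [-0.93,-0.09,-0.27],
    [-0.93,-0.09,-0.27],
    [-0.93,-0.09,-0.27],
    [-0.93,-0.09,-0.27],
    [-0.93,-0.09,-0.27],
    [-0.93,-0.09,-0.27],
  ],
  twist=[
    [0,0,0],
    [0,0,0],
    [0,0,0],
    [0,0,0],
    [0,0,0],
    [0,0,0],
    [0,0,0],
    [0,0,0],
    [0,0,0],
  ],
  hand=[0,0,0,0,0,0,0,0,0],
)

```text
time: 1.73
tool_pos: [401.2, 4.0, 359.9]
tcp_rot: [-90.2, 0.0, 87.2]
ft_force: [-0.5, -0.1, 0.2]
finger_gap: 42.8
```

```bash
python3 - <<'E'
from h import *
show();R=toolR(87.75,40)
print(go(b2w([-95,-60,315]),R))
E
```

```text
t 1.73 tcp [401.2   4.  359.9] rpy [-90.2   0.   87.2] box [-147.7   32.3  359.9] F [-0.5 -0.1  0.2] gap 42.8 q [ -7. -24.  97.   0. 107. -94.]
([-0.3057, 0.1502, -0.1784], [-0.4427, -0.0061, -0.0023])
```

move_arm(
  linear=[
    [-0.305,0.15,-0.18],
    [-0.305,0.15,-0.18],
    [-0.305,0.15,-0.18],
    [-0.305,0.15,-0.18],
    [-0.305,0.15,-0.18],
    [-0.305,0.15,-0.18],
    [-0.305,0.15,-0.18],
    [-0.305,0.15,-0.18],
    [-0.305,0.15,-0.18],
  ],
  twist=[
    [-0.443,-0.006,0],
    [-0.443,-0.006,0],
    [-0.443,-0.006,0],
    [-0.443,-0.006,0],
    [-0.443,-0.006,0],
    [-0.443,-0.006,0],
    [-0.443,-0.006,0],
    [-0.443,-0.006,0],
    [-0.443,-0.006,0],
  ],
  hand=[0,0,0,0,0,0,0,0,0],
)

```text
time: 2.48
tool_pos: [492.8, -105.6, 321.6]
tcp_rot: [-128.0, -0.5, 88.3]
ft_force: [0.5, -1.1, -0.0]
finger_gap: 42.8
```

```bash
python3 - <<'E'
from h import *
st=show(); s=save('wrist','w1')
H=np.array(s['hand_eye']);M=rot(st).as_matrix()
Rw=M@H[:3,:3];C=M@H[:3,3]+st['tool_pos']
s['R']=Rw.T;s['t']=-Rw.T@C;np.savez('pics/w1.npz',**s)
cv2.imwrite('pics/w1b.png',cv2.resize(cv2.imread('pics/w1.png'),(768,576)))
W=cloud(s);hsv=cv2.cvtColor(s['frame'],cv2.COLOR_RGB2HSV).astype(int)
m=(hsv[...,0]>20)&(hsv[...,0]<32)&(hsv[...,1]>200)&(hsv[...,2]>90)
P=w2b(W[m]);P=P[np.isfinite(P[:,0])&(P[:,2]>75)]
print(len(P));i=np.argsort(P[:,2]);print(np.round(P[i][::max(1,len(P)//25)]).tolist())
E
```

```text
t 2.48 tcp [ 492.8 -105.6  321.6] rpy [-128.    -0.5   88.3] box [-51.9 -73.7 321.6] F [ 0.5 -1.1 -0. ] gap 42.8 q [ -33.  -51.  126.   20.   73. -122.]
0
[]
```

View pics/w1b.png

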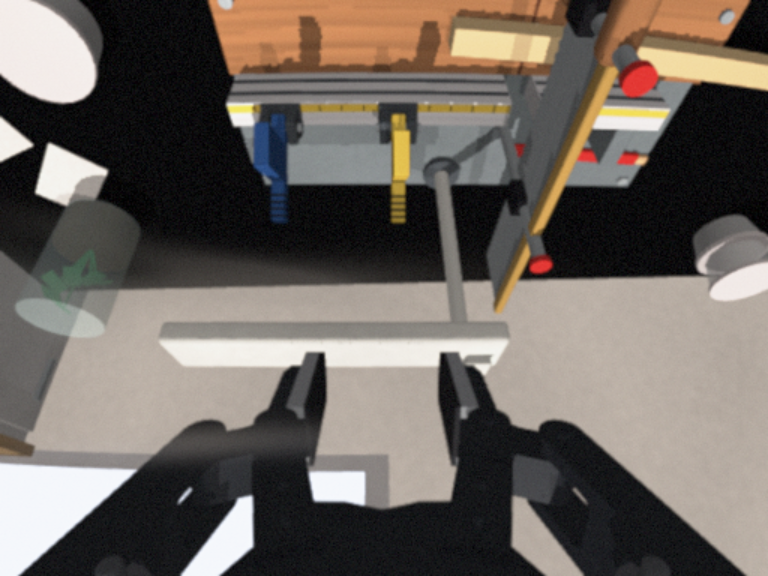

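The wrist view (1.5x scale) shows the yellow stop from its hinge at about (398,110) to its tip at (398,222). Blue is at (278,110–222), the fence top edge is at row 100–125, and the lamp lies below at rows 325–365. Joint 2 reached its limit, so the 40° tilt only works farther forward and lower.

```bash
python3 - <<'E'
from h import *
s=dict(np.load('pics/w1.npz'));W=cloud(s);F=s['frame']
for n,u in(('y',398),('b',279)):
  for v in (118,130,150,170,185,200,212,220):
    a,b=int(u/1.5),int(v/1.5);print(n,(a,b),F[b,a],np.round(w2b(W[b,a]),1))
# fence top front edge and bed/fence; edges by ray at known heights
P=ray(s,np.array([(228,101),(520,105)])/1.5,65);print('fence top front?',np.round(w2b(P),1).tolist())
P=ray(s,np.array([(391,215),(405,215)])/1.5,140);print('arm sides y',np.round(w2b(P),1).tolist())
P=ray(s,np.array([(378,103),(417,103)])/1.5,95);print('carriage',np.round(w2b(P),1).tolist())
P=ray(s,np.array([(231,75),(447,73)])/1.5,20);print('fence foot',np.round(w2b(P),1).tolist())
P=ray(s,np.array([(228,101),(668,127)])/1.5,65);print('fence ends',np.round(w2b(P),1).tolist())
E
```

```text
y (265, 78) [198 164  66] [  2.  -57.6  85.7]
y (265, 86) [160 133  51] [ 10.3 -57.5  91.5]
y (265, 100) [229 194  82] [-12.8 -60.1 147.7]
y (265, 113) [230 195  83] [ -4.7 -60.2 160.4]
y (265, 123) [180 150  60] [ 41.3 -57.4 128.8]
y (265, 133) [155 129  52] [ 49.5 -57.4 139.3]
y (265, 141) [136 114  50] [ 55.2 -57.4 148.5]
y (265, 146) [149 123  51] [ 59.5 -57.4 153.6]
b (186, 78) [29 51 86] [   3.2 -162.1   83.4]
b (186, 86) [28 51 86] [   8.7 -161.9   93. ]
b (186, 100) [23 35 58] [   6.5 -157.4  123.7]
b (186, 113) [16 36 58] [  16.6 -157.7  136.3]
b (186, 123) [31 57 98] [  36.8 -161.9  133. ]
b (186, 133) [33 53 80] [  44.7 -162.1  143.4]
b (186, 141) [31 51 90] [  49.7 -161.8  153.1]
b (186, 146) [32 52 87] [  54.8 -162.3  157.3]
fence top front? [[-1.5, -210.1, 65.0], [2.2, 55.5, 65.0]]
arm sides y [[69.2, -62.7, 140.0], [69.2, -49.6, 140.0]]
carriage [[-18.1, -74.8, 95.0], [-18.2, -42.6, 95.0]]
fence foot [[-0.2, -216.9, 20.0], [-1.4, -7.9, 20.0]]
fence ends [[-1.5, -210.1, 65.0], [20.7, 210.7, 65.0]]
```

```bash
python3 - <<'E'
from h import *
show();R=toolR(87.75,40)
print(go(b2w([7,-58,194]),R))
E
```

```text
t 2.53 tcp [ 493.  -105.6  322.1] rpy [-128.1   -0.4   88.3] box [-51.7 -73.7 322.1] F [-0.4  0.1 -0.6] gap 42.9 q [ -33.  -51.  126.   20.   73. -122.]
([0.0473, 0.4575, 0.1093], [-0.0215, 0.0018, 0.0076])
```

move_arm(
  linear=[
    [0.047,0.457,0.109],
    [0.047,0.457,0.109],
    [0.047,0.457,0.109],
    [0.047,0.457,0.109],
    [0.047,0.457,0.109],
    [0.047,0.457,0.109],
    [0.047,0.457,0.109],
    [0.047,0.457,0.109],
  ],
  twist=[
    [-0.02,0,0.008],
    [-0.02,0,0.008],
    [-0.02,0,0.008],
    [-0.02,0,0.008],
    [-0.02,0,0.008],
    [-0.02,0,0.008],
    [-0.02,0,0.008],
    [-0.02,0,0.008],
  ],
  hand=[0,0,0,0,0,0,0,0],
)

```text
time: 3.2
tool_pos: [553.3, -92.8, 198.0]
tcp_rot: [-130.1, 0.2, 87.9]
ft_force: [0.2, -0.2, 0.3]
finger_gap: 42.6
```

```bash
cat >> h.py <<'E'
def wsnap(f):
    st=r.sense();s=save('wrist',f);H=np.array(s['hand_eye']);M=rot(st).as_matrix();Rw=M@H[:3,:3]
    s['R']=Rw.T;s['t']=-Rw.T@(M@H[:3,3]+st['tool_pos']);np.savez(f'pics/{f}.npz',**s);return s
E
python3 - <<'E'
from h import *
show();R=toolR(87.75,40)
print(go(b2w([52.7,-58,139.8]),R,off=19))
s=wsnap('w2');cv2.imwrite('pics/w2b.png',cv2.resize(cv2.imread('pics/w2.png'),(768,576)))
E
```

```text
t 3.2 tcp [553.3 -92.8 198. ] rpy [-130.1    0.2   87.9] box [  8.1 -58.5 198. ] F [ 0.2 -0.2  0.3] gap 42.6 q [ -25.  -41.  135.   19.   50. -120.]
([0.0023, 0.3073, 0.0115], [0.0013, 0.0027, -0.0011])
```

View pics/w2b.png

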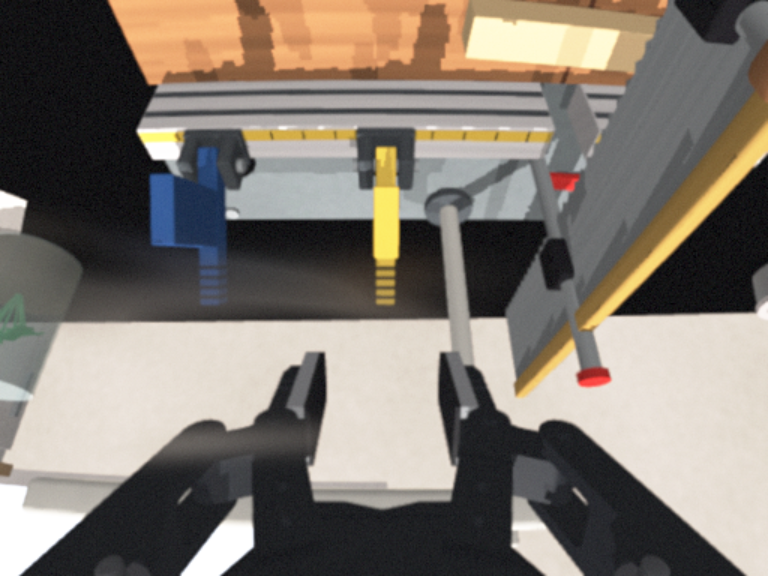

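The yellow arm (column 386, tip at row 303) lies centred between the pads (columns 326 and 440), so I'll go in and pinch.

move_arm(
  linear=[
    [0.002,0.1,0.004],
    [0.002,0.2,0.008],
    [0.002,0.307,0.0115],
    [0.002,0.307,0.0115],
    [0.002,0.307,0.0115],
    [0.002,0.307,0.0115],
    [0.002,0.307,0.0115],
  ],
  twist=[
    [0,0,0],
    [0,0,0],
    [0,0,0],
    [0,0,0],
    [0,0,0],
    [0,0,0],
    [0,0,0],
  ],
  hand=[0,0,0,0,0,0,0],
)

```text
time: 3.83
tool_pos: [611.2, -95.7, 129.0]
tcp_rot: [-130.4, 0.3, 87.8]
ft_force: [0.6, 0.4, 0.6]
finger_gap: 42.3
```

```bash
python3 - <<'E'
from h import *
st=show();s=wsnap('w3');W=cloud(s);F=s['frame'].astype(int)
m=(F[...,0]>100)&(F[...,0]-F[...,2]>60)&(abs(F[...,0]-F[...,1])<60)
P=w2b(W[m]);P=P[np.isfinite(P[:,0])&(P[:,2]>100)&(abs(P[:,1]+58)<12)];v=np.argwhere(m)
i=np.argsort(P[:,0]);print(len(P),np.round(P[i][::max(1,len(P)//20)]).tolist())
T=w2b(np.array(st['tool_pos'])-rot(st).as_matrix()[:,1]*19);print('grasp',T)
E
```

```text
t 3.83 tcp [611.2 -95.7 129. ] rpy [-130.4    0.3   87.8] box [ 66.1 -59.1 129. ] F [0.6 0.4 0.6] gap 42.3 q [ -21.  -24.  131.   21.   36. -123.]
2836 [[-24.0, -54.0, 138.0], [-22.0, -53.0, 139.0], [-21.0, -57.0, 140.0], [-20.0, -55.0, 139.0], [-18.0, -53.0, 141.0], [-17.0, -57.0, 144.0], [-16.0, -60.0, 147.0], [-14.0, -58.0, 147.0], [-13.0, -62.0, 149.0], [-12.0, -57.0, 149.0], [-10.0, -59.0, 150.0], [-9.0, -60.0, 124.0], [-8.0, -58.0, 155.0], [-7.0, -55.0, 154.0], [-5.0, -51.0, 154.0], [-4.0, -62.0, 159.0], [-2.0, -52.0, 161.0], [16.0, -55.0, 102.0], [53.0, -54.0, 144.0], [57.0, -63.0, 147.0], [61.0, -59.0, 153.0]]
grasp [ 53.74858391 -59.0790151  143.49606075]
```

move_arm(
  linear=[
    [0,0.008,0.01],
    [0,0.008,0.01],
    [0,0.008,0.01],
    [0,0.008,0.01],
    [0,0.008,0.01],
    [0,0.008,0.01],
    [0,0.008,0.01],
  ],
  twist=[
    [0,0,0],
    [0,0,0],
    [0,0,0],
    [0,0,0],
    [0,0,0],
    [0,0,0],
    [0,0,0],
  ],
  hand=[-1,-1,-1,-1,-1,-1,-1],
  force=25,
)

```text
time: 4.47
tool_pos: [610.4, -95.7, 125.4]
tcp_rot: [-130.4, 0.3, 87.8]
ft_force: [-0.2, -0.6, -0.8]
finger_gap: 0.0
```

```bash
cat >> h.py <<'E'
def arc(q0,q1,t0,t1,n,y,st=None,rad=None,hinge=(12.5,85)):
    st=st or r.sense();L,T=[],[]
    for k in range(1,n+1):
        f=k/n;q=q0+(q1-q0)*f
        l,t=go(b2w([hinge[0]-rad*np.cos(q),y,hinge[1]+rad*np.sin(q)]),toolR(87.75,t0+(t1-t0)*f),st,19);L.append(np.round(l,3).tolist());T.append(np.round(t,3).tolist())
    print(L);print(T)
def gp(st): return w2b(np.array(st['tool_pos'])-rot(st).as_matrix()[:,1]*19)
E
python3 - <<'E'
from h import *
st=show();g=gp(st);d=g-[12.5,0,85];print('grasp',g,'rad',np.hypot(d[0],d[2]),'q',np.arctan2(d[2],-d[0]), st['wrist_torque'])
E
```

```text
t 4.47 tcp [610.4 -95.7 125.4] rpy [-130.4    0.3   87.8] box [ 65.3 -59.2 125.4] F [-0.2 -0.6 -0.8] gap 0.0 q [ -22.  -24.  132.   21.   35. -123.]
grasp [ 52.99714826 -59.09379111 139.82310197] rad 68.15857632342357 q 2.207018132218267 [ 0.01192404  0.30717931 -0.00337762]
```

```bash
python3 - <<'E'
from h import *
s=wsnap('w4');cv2.imwrite('pics/w4b.png',cv2.resize(cv2.imread('pics/w4.png')[80:,100:412],None,fx=2.2,fy=1.9))
W=cloud(s);F=s['frame']
E
```

```text
(no output)
```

View pics/w4b.png

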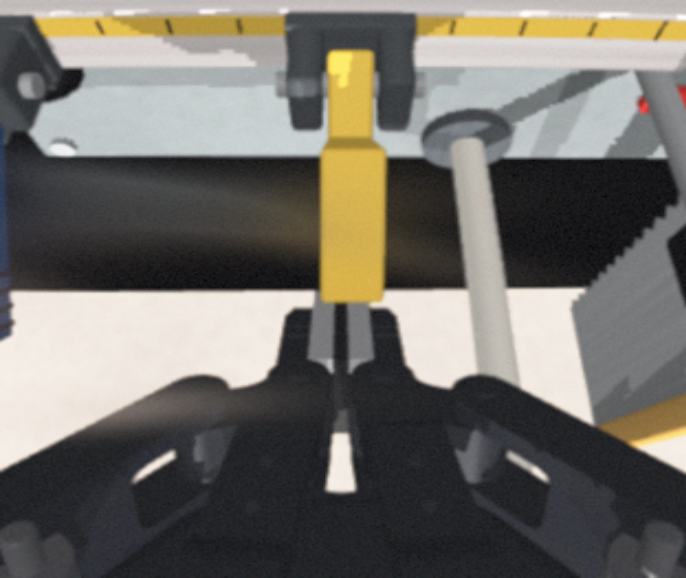

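The pads are shut with nothing between them, and the blade end at (350,220) hides the nose. I'll check the stop's angle from the other cameras.

```bash
python3 - <<'E'
from h import *
s=dict(np.load('pics/w4.npz'));W=cloud(s);F=s['frame'].astype(int)
m=(F[...,0]>100)&(F[...,0]-F[...,2]>60)&(abs(F[...,0]-F[...,1])<60)
P=w2b(W);vv=np.arange(384)
for v in range(100,245,8):
    u=np.where(m[v]&(abs(P[v,:,1]+58)<14)&(P[v,:,2]>75))[0]
    if len(u):print(v,len(u),np.round(np.median(P[v,u],axis=0),1))
s=save('side','side1');c=proj(s,[b2w([40,-58,140])])[0];print(c)
x,y=int(c[0]),int(c[1]);im=cv2.imread('pics/side1.png')[max(0,y-55):y+55,x-70:x+70];cv2.imwrite('pics/side1c.png',cv2.resize(im,None,fx=5,fy=5,interpolation=cv2.INTER_CUBIC))
print('grasp px',proj(s,[gp(r.sense())*0+b2w(gp(r.sense())),r.sense()['tool_pos'],b2w([12.5,-58,85]),b2w([57,-58,136.5])])-[x-70,max(0,y-55)])
E
```

```text
108 21 [  1.  -57.4  83. ]
116 21 [  3.9 -57.4  86.4]
124 21 [  7.3 -57.3  89.4]
132 21 [  9.7 -57.3  93.3]
140 20 [ 12.9 -57.6  96.5]
148 20 [ 15.7 -57.5 100.2]
156 24 [-13.4 -57.6 128. ]
164 30 [-21.7 -57.4 138.2]
172 29 [-19.5 -57.5 140.6]
180 29 [-17.6 -57.5 143.1]
188 29 [-15.2 -57.5 145.4]
196 29 [-13.2 -57.5 147.9]
204 29 [-11.1 -57.4 150.5]
212 29 [ -8.9 -57.4 153. ]
220 29 [ -6.6 -57.4 155.6]
228 29 [ -4.4 -57.4 158.2]
236 28 [ -2.4 -57.5 160.9]
[298.91404353 173.25219921]
grasp px [[75.38997383 54.54399952]
 [79.11009764 57.49634147]
 [60.84891878 71.89505982]
 [76.48332129 54.87911449]]
```

View pics/side1c.png

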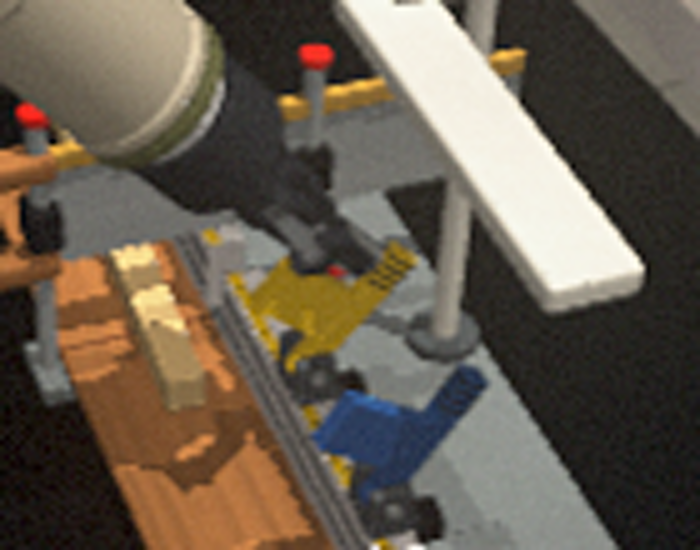

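```bash
python3 - <<'E'
from h import *
for f in('w4','w3'):
    s=dict(np.load(f'pics/{f}.npz'));K=s['intrinsics'];H=s['hand_eye'];d=s['range_z']
    u,v=np.meshgrid(np.arange(512),np.arange(384))
    p=cv2.undistortPoints(np.stack([u,v],-1).reshape(-1,1,2).astype(float),K,s['dist_coeffs']).reshape(384,512,2)
    T=np.concatenate([p*d[...,None],d[...,None]],-1)@H[:3,:3].T+H[:3,3]
    for uv in [(246,243),(246,250),(263,243),(263,255),(250,265),(255,240),(256,245),(256,260),(255,270)]: print(f,uv,np.round(T[uv[1],uv[0]],1),s['frame'][uv[1],uv[0]])
    col=T[225:300,248];print(np.round(col[::6],1).tolist())
q,_=cv2.projectPoints(np.array([[0,0,0],[0,-19,0],[0,-19,11.]])@H[:3,:3]-H[:3,3]@H[:3,:3],np.zeros(3),np.zeros(3),K,s['dist_coeffs']);print(q[:,0])
E
```

```text
w4 (246, 243) [ -4.9 -46.8  11.2] [120 118 122]
w4 (246, 250) [ -4.8 -53.7  11.3] [123 123 125]
w4 (263, 243) [  3.8 -48.1  11.9] [120 120 121]
w4 (263, 255) [  3.5 -58.4  11.4] [120 122 123]
w4 (250, 265) [ -2.6 -66.6  11.3] [120 118 119]
w4 (255, 240) [ -0.3 -44.9  11.9] [52 43 26]
w4 (256, 245) [  0.2 -50.4  12.1] [34 34 35]
w4 (256, 260) [  0.1 -62.1  11. ] [33 33 32]
w4 (255, 270) [ -0.4 -69.4  10.6] [42 43 45]
[[-3.2, -70.3, 33.2], [-3.3, -70.5, 30.6], [-3.3, -70.9, 28.0], [-3.9, -47.1, 11.4], [-3.8, -53.0, 11.4], [-3.7, -58.3, 11.3], [-3.6, -63.8, 11.6], [-3.5, -68.2, 11.4], [-3.3, -75.2, 13.2], [-3.3, -77.3, 11.8], [-3.2, -81.6, 12.1], [-3.2, -83.9, 11.0], [-3.3, -80.5, 5.2]]
w3 (246, 243) [ -38.1  935.4 -556.9] [241 234 226]
w3 (246, 250) [ -37.6  910.3 -577.7] [243 235 228]
w3 (263, 243) [  4.8 -19.8  -4.4] [214 176  73]
w3 (263, 255) [  4.8 -20.8 -12.5] [212 179  97]
w3 (250, 265) [ -19.5  859.6 -621.5] [242 236 228]
w3 (255, 240) [ -0.2 -20.9  -1.7] [59 50 38]
w3 (256, 245) [  0.4 -20.2  -5.6] [216 179  73]
w3 (256, 260) [   6.5  873.1 -605.1] [242 234 226]
w3 (255, 270) [   2.   844.3 -636.3] [242 233 226]
[[-3.3, -69.2, 32.7], [-29.7, 979.9, -519.9], [-29.3, 954.4, -537.0], [-29.1, 933.7, -555.9], [-28.8, 913.2, -574.4], [-28.6, 895.3, -593.9], [-28.3, 871.3, -608.9], [-28.0, 851.3, -625.9], [-27.9, 835.2, -645.1], [-27.5, 813.1, -659.4], [-27.4, 796.8, -677.5], [-27.1, 777.3, -692.6], [-26.8, 756.8, -706.2]]
[[255.25867936 222.67702926]
 [255.36766605 236.11694467]
 [255.37347397 220.09762666]]
```

```bash
python3 - <<'E'
from h import *
for f in('w1','w2','w4'):
    s=dict(np.load(f'pics/{f}.npz'));K=s['intrinsics'];H=s['hand_eye'];d=s['range_z']
    u,v=np.meshgrid(np.arange(512),np.arange(384))
    p=cv2.undistortPoints(np.stack([u,v],-1).reshape(-1,1,2).astype(float),K,s['dist_coeffs']).reshape(384,512,2)
    T=np.concatenate([p*d[...,None],d[...,None]],-1)@H[:3,:3].T+H[:3,3]
    m=(d>0)&(d<220)&(v>222)&(abs(T[...,0])<60)
    P=T[m];uv=np.c_[u[m],v[m]];i=np.argsort(-P[:,1])[:400:40];print(f,np.c_[uv[i],np.round(P[i],1)].tolist())
E
```

```text
w1 [[217.0, 247.0, -22.2, -32.9, 0.5], [293.0, 241.0, 20.9, -36.5, 6.4], [292.0, 267.0, 20.9, -37.7, -9.8], [211.0, 235.0, -24.2, -38.9, 11.5], [294.0, 238.0, 20.8, -40.0, 10.2], [216.0, 262.0, -22.0, -40.6, -4.5], [295.0, 238.0, 21.1, -41.4, 11.0], [215.0, 252.0, -22.0, -42.1, 2.9], [215.0, 258.0, -22.1, -42.9, -0.4], [214.0, 244.0, -22.1, -43.5, 8.6]]
w2 [[240.0, 325.0, -11.4, -13.5, -77.8], [253.0, 325.0, -1.7, -15.1, -76.2], [233.0, 326.0, -16.2, -17.3, -75.0], [214.0, 326.0, -30.0, -18.0, -74.4], [250.0, 327.0, -3.8, -19.0, -74.2], [294.0, 327.0, 27.8, -19.6, -73.8], [298.0, 328.0, 30.7, -20.0, -74.4], [211.0, 328.0, -31.7, -20.5, -73.8], [300.0, 329.0, 32.0, -20.8, -74.5], [287.0, 329.0, 22.6, -21.2, -74.0]]
w4 [[332.0, 319.0, 59.8, -5.2, -81.0], [245.0, 235.0, -5.7, -39.2, 11.7], [233.0, 243.0, -12.1, -41.2, 8.0], [268.0, 245.0, 6.6, -42.8, 7.7], [277.0, 245.0, 11.4, -43.6, 8.1], [268.0, 247.0, 6.6, -44.6, 7.5], [256.0, 242.0, 0.2, -45.3, 10.9], [244.0, 241.0, -6.0, -46.0, 11.9], [273.0, 249.0, 9.1, -46.8, 7.6], [261.0, 243.0, 2.8, -47.7, 11.7]]
```

The depth readings put the visible fingertips about 30 mm behind the reported TCP. I'll back off with the fingers shut and measure that offset clear of the blade.

move_arm(
  linear=[
    [0,-0.1,0],
    [0,-0.2,0],
    [0,-0.2,0],
    [0,-0.2,0],
  ],
  twist=[
    [0,0,0],
    [0,0,0],
    [0,0,0],
    [0,0,0],
  ],
  hand=[-1,-1,-1,-1],
)

```text
time: 4.9
tool_pos: [572.6, -94.6, 174.2]
tcp_rot: [-130.7, 0.4, 87.8]
ft_force: [0.3, -0.4, 0.3]
finger_gap: 0.2
```

```bash
python3 - <<'E'
from h import *
show();s=wsnap('w5');K=s['intrinsics'];H=np.array(s['hand_eye']);d=s['range_z']
u,v=np.meshgrid(np.arange(512),np.arange(384))
p=cv2.undistortPoints(np.stack([u,v],-1).reshape(-1,1,2).astype(float),K,np.array(s['dist_coeffs'])).reshape(384,512,2)
T=np.concatenate([p*d[...,None],d[...,None]],-1)@H[:3,:3].T+H[:3,3]
for c in (247,250,261,264): print(c,[(int(r_),*np.round(T[r_,c],1).tolist()) for r_ in range(205,262,4)])
b=cv2.imread('pics/w5.png')[150:300,170:340];cv2.imwrite('pics/w5b.png',cv2.resize(b,None,fx=4,fy=4))
# fk consistency: flange
print(r.sense()['joint_pos'])
E
```

```text
t 4.9 tcp [572.6 -94.6 174.2] rpy [-130.7    0.4   87.8] box [ 27.4 -59.6 174.2] F [ 0.3 -0.4  0.3] gap 0.2 q [ -24.  -36.  135.   19.   45. -121.]
247 [(205, -15.0, 338.2, -126.4), (209, -15.4, 349.1, -139.6), (213, -15.8, 359.5, -153.1), (217, -16.3, 373.7, -168.7), (221, -36.1, 1060.3, -507.8), (225, -35.6, 1037.3, -517.9), (229, -35.5, 1023.5, -532.1), (233, -4.7, -37.1, 11.9), (237, -4.5, -42.2, 12.2), (241, -4.4, -47.0, 12.5), (245, -4.4, -49.3, 11.5), (249, -4.3, -53.7, 11.8), (253, -4.2, -57.0, 11.6), (257, -4.1, -60.0, 11.3), (261, -4.0, -63.4, 11.3)]
250 [(205, -9.1, 335.8, -125.4), (209, -9.3, 348.0, -139.1), (213, -9.6, 360.9, -153.7), (217, -9.9, 374.5, -169.1), (221, -21.5, 1057.6, -506.6), (225, -21.3, 1037.5, -518.0), (229, -21.2, 1021.4, -531.0), (233, -3.0, -36.3, 11.4), (237, -2.9, -42.3, 12.2), (241, -2.9, -45.4, 11.6), (245, -2.8, -49.5, 11.6), (249, -2.8, -53.3, 11.6), (253, -2.7, -56.7, 11.4), (257, -2.7, -60.5, 11.6), (261, -2.6, -63.8, 11.6)]
261 [(205, 4.8, 38.2, -2.7), (209, 4.9, 38.3, -6.3), (213, 4.9, 37.6, -9.5), (217, 13.6, 372.9, -168.4), (221, 31.3, 1047.4, -501.7), (225, 31.2, 1037.9, -518.2), (229, 30.9, 1018.4, -529.6), (233, 3.0, -37.6, 12.1), (237, 2.9, -41.1, 11.6), (241, 2.8, -45.3, 11.5), (245, 2.7, -50.1, 12.0), (249, 2.6, -53.9, 11.9), (253, 2.5, -57.8, 12.1), (257, 2.5, -60.5, 11.6), (261, 2.4, -63.5, 11.4)]
264 [(205, 7.3, 38.3, -2.7), (209, 7.3, 39.1, -6.6), (213, 7.3, 38.0, -9.7), (217, 20.1, 374.8, -169.3), (221, 45.7, 1048.3, -502.2), (225, 45.4, 1032.8, -515.8), (229, 45.0, 1017.0, -528.9), (233, 4.6, -37.9, 12.3), (237, 4.5, -41.6, 11.8), (241, 4.4, -45.7, 11.7), (245, 4.2, -50.2, 12.0), (249, -0.6, -174.6, 85.1), (253, 4.0, -58.2, 12.4), (257, 3.9, -60.7, 11.7), (261, 3.8, -63.0, 11.1)]
[ -23.75525633  -36.14969689  134.58393122   19.45400475   44.6457325
 -121.04062893]
```

View pics/w5b.png

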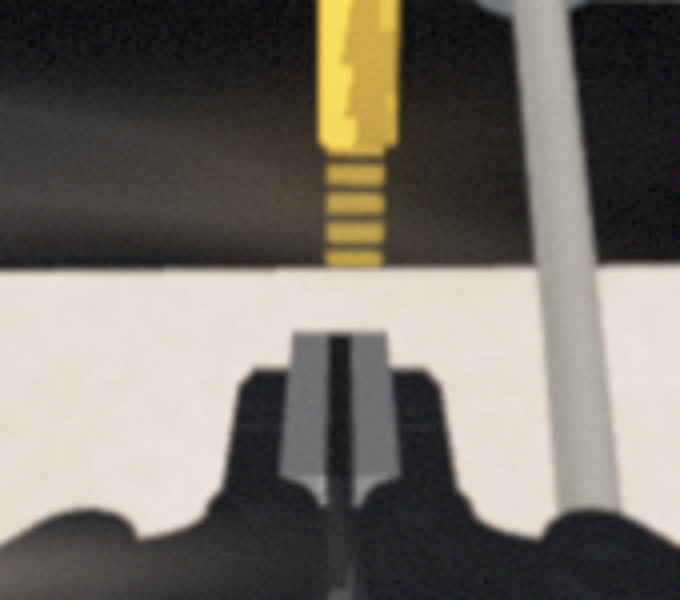

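The pads' tips (crop rows 330, columns 292–387) are really about 36 mm behind the reported TCP, and the bar is still 74 mm ahead of them. The bar sits about 2.7 mm to the +x side. I'll use the true grasp point, 55 mm behind the reported TCP, for contact work.

```bash
sed -i 's/toolR(87.75,t0+(t1-t0)\*f),st,19)/toolR(87.75,t0+(t1-t0)*f),st,55)/; s/\[:,1\]\*19)/[:,1]*55)/' h.py; python3 - <<'E'
from h import *
show();R=toolR(87.75,40);n=np.array([56.8,-57.4,136.6])
print(go(b2w(n-4*np.array([.643,0,-.766])),R,off=55))
E
```

```text
t 4.95 tcp [572.1 -94.3 172.2] rpy [-130.6    0.4   87.8] box [ 26.9 -59.3 172.2] F [-0.2  0.7 -0.7] gap -0.2 q [ -24.  -36.  135.   19.   45. -121.]
([0.0077, 0.325, 0.0032], [0.0061, 0.0032, -0.003])
```

move_arm(
  linear=[
    [0.007,0,0],
    [0.007,0,0],
    [0.007,0,0],
    [0.007,0,0],
    [0.007,0.08,0],
    [0.007,0.16,0.003],
    [0.007,0.24,0.003],
    [0.007,0.325,0.003],
    [0.007,0.325,0.003],
    [0.007,0.325,0.003],
    [0.007,0.325,0.003],
  ],
  twist=[
    [0.006,0.003,0],
    [0.006,0.003,0],
    [0.006,0.003,0],
    [0.006,0.003,0],
    [0.006,0.003,0],
    [0.006,0.003,0],
    [0.006,0.003,0],
    [0.006,0.003,0],
    [0.006,0.003,0],
    [0.006,0.003,0],
    [0.006,0.003,0],
  ],
  hand=[0,0,0,0,0,0,0,0,0,0,0],
)

```text
time: 5.87
tool_pos: [634.5, -94.9, 97.4]
tcp_rot: [-130.0, 0.2, 87.6]
ft_force: [-0.2, -0.6, 1.2]
finger_gap: 42.7
```

move_arm(
  linear=[
    [0,0,0],
    [0,0,0],
    [0,0,0],
    [0,0,0],
    [0,0,0],
    [0,0,0],
  ],
  twist=[
    [0,0,0],
    [0,0,0],
    [0,0,0],
    [0,0,0],
    [0,0,0],
    [0,0,0],
  ],
  hand=[-1,-1,-1,-1,-1,-1],
  force=25,
)

```text
time: 6.37
tool_pos: [635.5, -94.7, 99.6]
tcp_rot: [-130.1, 0.2, 87.6]
ft_force: [0.6, 5.1, 3.5]
finger_gap: 11.5
```

```bash
python3 - <<'E'
from h import *
st=show();g=gp(st);d=g-[12.5,0,85];print('grasp',g,'rad',np.hypot(d[0],d[2]),'q',np.arctan2(d[2],-d[0]), st['wrist_torque'])
s=wsnap('w6');W=cloud(s);F=s['frame'].astype(int)
m=(F[...,0]>100)&(F[...,0]-F[...,2]>60)&(abs(F[...,0]-F[...,1])<60);P=w2b(W)
for v in range(20,245,12):
    u=np.where(m[v]&(abs(P[v,:,1]+58)<14)&(P[v,:,2]>75))[0]
    if len(u):print(v,len(u),np.round(np.median(P[v,u],axis=0),1))
E
```

```text
t 6.37 tcp [635.5 -94.7  99.6] rpy [-130.1    0.2   87.6] box [ 90.3 -57.2  99.6] F [0.6 5.1 3.5] gap 11.5 q [ -20.  -16.  129.   22.   30. -123.]
grasp [ 54.85166516 -56.92746769 141.61247839] rad 70.70103430499262 q 2.213078854695559 [ 0.62837341 -0.05017648  0.52733523]
104 22 [  1.2 -57.5  81.3]
116 26 [  3.8 -57.5  86.1]
128 26 [  7.3 -57.5  90. ]
140 25 [ 10.7 -57.3  94.2]
152 26 [ 14.2 -57.5  98.4]
164 24 [ 10.2 -57.5 107.9]
176 39 [-19.5 -57.5 133.6]
188 43 [-21.3 -57.5 138.6]
200 43 [-18.9 -57.5 141.1]
212 43 [-16.6 -57.5 143.6]
224 43 [-14.4 -57.5 146.3]
236 41 [-12.1 -57.5 149. ]
```

Pinched at 11.5 mm and 70.7 mm from the hinge. Now I'll swing it down along the arc, in two calls.

```bash
python3 - <<'E'
from h import *
arc(2.213,1.07,40,24,11,-57.1,rad=70.7)
E
```

```text
[[0.0, -0.024, 0.012], [0.0, -0.047, 0.026], [-0.0, -0.068, 0.042], [-0.0, -0.089, 0.06], [-0.0, -0.109, 0.08], [-0.0, -0.126, 0.102], [-0.0, -0.142, 0.126], [-0.0, -0.156, 0.152], [-0.0, -0.168, 0.178], [-0.0, -0.178, 0.206], [-0.0, -0.185, 0.234]]
[[0.018, 0.0, -0.003], [0.034, 0.0, -0.003], [0.05, 0.0, -0.003], [0.066, 0.0, -0.003], [0.082, 0.0, -0.003], [0.098, 0.0, -0.003], [0.115, 0.0, -0.003], [0.131, 0.0, -0.003], [0.147, 0.0, -0.003], [0.163, 0.0, -0.003], [0.179, 0.0, -0.003]]
```

move_arm(
  linear=[
    [0,-0.024,0.012],
    [0,-0.047,0.026],
    [0,-0.068,0.042],
    [0,-0.089,0.06],
    [0,-0.109,0.08],
    [0,-0.126,0.102],
    [0,-0.142,0.126],
    [0,-0.156,0.152],
    [0,-0.168,0.178],
    [0,-0.178,0.206],
    [0,-0.185,0.234],
  ],
  twist=[
    [0.018,0,-0.003],
    [0.034,0,-0.003],
    [0.05,0,-0.003],
    [0.066,0,-0.003],
    [0.082,0,-0.003],
    [0.098,0,-0.003],
    [0.115,0,-0.003],
    [0.131,0,-0.003],
    [0.147,0,-0.003],
    [0.163,0,-0.003],
    [0.179,0,-0.003],
  ],
  hand=[-1,-1,-1,-1,-1,-1,-1,-1,-1,-1,-1],
)

```text
time: 7.33
tool_pos: [547.9, -91.1, 99.6]
tcp_rot: [-114.3, 0.0, 87.8]
ft_force: [6.4, 4.5, 3.4]
finger_gap: 11.3
```

```bash
python3 - <<'E'
from h import *
st=show();g=gp(st);d=g-[12.5,0,85];print('grasp',g,'rad',np.hypot(d[0],d[2]),'q',np.arctan2(d[2],-d[0]), st['wrist_torque'])
arc(np.arctan2(d[2],-d[0]),-0.07,24,12,12,-57.1,rad=70.7)
E
```

```text
t 7.33 tcp [547.9 -91.1  99.6] rpy [-114.3    0.    87.8] box [  2.6 -57.   99.6] F [6.4 4.5 3.4] gap 11.3 q [ -20.  -20.  125.    9.   52. -112.]
grasp [-20.0334699  -57.00443002 149.74852153] rad 72.46238819677043 q 1.1051835456132841 [ 0.65718261 -0.97990178  0.36268119]
[[-0.0, 0.008, 0.027], [-0.0, 0.012, 0.053], [-0.0, 0.018, 0.078], [-0.0, 0.027, 0.103], [-0.0, 0.037, 0.126], [-0.0, 0.05, 0.149], [-0.0, 0.064, 0.17], [-0.0, 0.08, 0.19], [-0.0, 0.097, 0.208], [-0.0, 0.115, 0.224], [-0.0, 0.135, 0.238], [-0.0, 0.155, 0.25]]
[[0.014, 0.0, -0.0], [0.026, 0.0, -0.0], [0.037, 0.0, -0.0], [0.048, 0.0, -0.0], [0.059, 0.0, -0.0], [0.07, 0.0, -0.0], [0.081, 0.0, -0.0], [0.092, 0.0, -0.0], [0.103, 0.0, -0.0], [0.114, 0.0, -0.0], [0.126, 0.0, -0.0], [0.137, 0.0, -0.0]]
```

move_arm(
  linear=[
    [0,0.008,0.027],
    [0,0.012,0.053],
    [0,0.018,0.078],
    [0,0.027,0.103],
    [0,0.037,0.126],
    [0,0.05,0.149],
    [0,0.064,0.17],
    [0,0.08,0.19],
    [0,0.097,0.208],
    [0,0.115,0.224],
    [0,0.135,0.238],
    [0,0.155,0.25],
  ],
  twist=[
    [0.014,0,0],
    [0.026,0,0],
    [0.037,0,0],
    [0.048,0,0],
    [0.059,0,0],
    [0.07,0,0],
    [0.081,0,0],
    [0.092,0,0],
    [0.103,0,0],
    [0.114,0,0],
    [0.126,0,0],
    [0.137,0,0],
  ],
  hand=[-1,-1,-1,-1,-1,-1,-1,-1,-1,-1,-1,-1],
)

```text
time: 8.33
tool_pos: [499.4, -89.2, 27.6]
tcp_rot: [-102.1, 0.0, 87.8]
ft_force: [-2.7, 4.3, 5.6]
finger_gap: 11.0
```

```bash
python3 - <<'E'
from h import *
st=show();g=gp(st);d=g-[12.5,0,85];print('grasp',g,'rad',np.hypot(d[0],d[2]),'q',np.arctan2(d[2],-d[0]), st['wrist_torque'])
s=wsnap('w7');W=cloud(s);F=s['frame'].astype(int)
m=(F[...,0]>100)&(F[...,0]-F[...,2]>60)&(abs(F[...,0]-F[...,1])<60);P=w2b(W)
for v in range(20,345,10):
    u=np.where(m[v]&(abs(P[v,:,1]+58)<9)&(P[v,:,2]>72))[0]
    if len(u):print(v,len(u),np.round(np.median(P[v,u],axis=0),1))
E
```

```text
t 8.33 tcp [499.4 -89.2  27.6] rpy [-102.1    0.    87.8] box [-45.9 -57.   27.6] F [-2.7  4.3  5.6] gap 11.0 q [ -19.  -11.  123.    4.   56. -108.]
grasp [-57.37221012 -57.02219415  81.36797898] rad 69.96654431412121 q -0.051934167353323325 [ 0.51658394 -0.20004541  0.15212056]
260 27 [-72.5 -57.3  89. ]
270 28 [-71.7 -57.5  94.2]
280 28 [-71.  -57.5  99.1]
290 28 [-67.9 -57.5 101.9]
300 7 [-60.3 -54.3 101.2]
310 26 [-51.4 -57.5  99.9]
320 25 [-41.9 -57.3  98.8]
330 25 [-31.5 -57.3  97.6]
```

The bar's top still slopes by about 0.1 rad, so I'll press down a few mm more and then release.

move_arm(
  linear=[
    [0,0.01,0.002],
    [0,0.02,0.004],
    [0,0.03,0.005],
    [0,0.03,0.005],
  ],
  twist=[
    [0,0,0],
    [0,0,0],
    [0,0,0],
    [0,0,0],
  ],
  hand=[-1,-1,-1,-1],
)

```text
time: 8.72
tool_pos: [500.7, -89.2, 18.9]
tcp_rot: [-102.1, 0.0, 87.7]
ft_force: [-3.7, 4.8, 8.6]
finger_gap: 11.2
```

move_arm(
  linear=[
    [0,0,0],
    [0,0,0],
    [0,0,0],
  ],
  twist=[
    [0,0,0],
    [0,0,0],
    [0,0,0],
  ],
  hand=[-0.2,-0.2,-0.2],
)

```text
time: 8.97
tool_pos: [500.7, -89.5, 19.0]
tcp_rot: [-102.2, 0.0, 87.7]
ft_force: [0.0, 0.4, 0.0]
finger_gap: 34.3
```

```bash
python3 - <<'E'
from h import *
st=show();g=gp(st);print('grasp',g)
s=wsnap('w8');W=cloud(s);F=s['frame'].astype(int)
m=(F[...,0]>100)&(F[...,0]-F[...,2]>60)&(abs(F[...,0]-F[...,1])<60);P=w2b(W)
for v in range(220,345,8):
    u=np.where(m[v]&(abs(P[v,:,1]+58)<9)&(P[v,:,2]>72))[0]
    if len(u):print(v,len(u),np.round(np.median(P[v,u],axis=0),1),np.round([P[v,u,1].min(),P[v,u,1].max()],1))
E
```

```text
t 8.97 tcp [500.7 -89.5  19. ] rpy [-102.2    0.    87.7] box [-44.6 -57.3  19. ] F [0.  0.4 0. ] gap 34.3 q [ -19.  -10.  123.    4.   55. -108.]
grasp [-56.21164415 -57.2978214   72.8098342 ]
260 27 [-72.3 -57.6  81.3] [-63.4 -51.7]
268 27 [-72.2 -57.6  86. ] [-63.2 -51.9]
276 28 [-72.3 -57.4  90.6] [-63.  -51.7]
284 28 [-69.3 -57.4  92.2] [-63.1 -51.7]
292 28 [-64.2 -57.4  92.3] [-63.2 -51.4]
300 28 [-58.8 -57.4  92.3] [-63.4 -51.3]
308 27 [-53.  -57.6  92.2] [-63.6 -51.7]
316 26 [-47.2 -57.4  92.4] [-63.2 -51.4]
324 25 [-40.8 -57.6  92.4] [-63.4 -51.8]
332 24 [-34.  -57.3  92.4] [-63.  -51.7]
```

The yellow stop is down and level: its top reads z 92.3 (93 expected), its front -72.3 (-72.5 expected), and its centre y is -57.4. That puts the gauge at y about -51.4. Next I retract and go over the saw to push the batten.

```bash
python3 - <<'E'
from h import *
R=toolR(87.75,0);print(go(b2w([-70,-57,240]),R))
E
```

```text
([0.0005, -0.7382, -0.0727], [0.135, -0.0002, -0.0004])
```

move_arm(
  linear=[
    [0,-0.1,-0.018],
    [0,-0.22,-0.03],
    [0,-0.35,-0.04],
    [0,-0.48,-0.05],
    [0,-0.6,-0.06],
    [0,-0.74,-0.073],
    [0,-0.74,-0.073],
    [0,-0.74,-0.073],
  ],
  twist=[
    [0,0,0],
    [0,0,0],
    [0.05,0,0],
    [0.1,0,0],
    [0.135,0,0],
    [0.135,0,0],
    [0.135,0,0],
    [0.135,0,0],
  ],
  hand=[-0.2,-0.2,-0.2,-0.2,-1,-1,-1,-1],
)

```text
time: 9.68
tool_pos: [477.2, -89.0, 243.7]
tcp_rot: [-90.3, 0.1, 87.7]
ft_force: [-0.7, -0.2, -1.1]
finger_gap: 0.2
```

```bash
python3 - <<'E'
from h import *
show();R=toolR(87.75,0);print(go(b2w([-75,155,240]),R))
E
```

```text
t 9.68 tcp [477.2 -89.  243.7] rpy [-90.3   0.1  87.7] box [-68.1 -57.7 243.7] F [-0.7 -0.2 -1.1] gap 0.2 q [ -17.  -12.   99.   -0.   92. -104.]
([0.709, 0.0106, 0.0234], [0.0037, -0.0002, -0.0014])
```

move_arm(
  linear=[
    [0.71,0.01,0.023],
    [0.71,0.01,0.023],
    [0.71,0.01,0.023],
    [0.71,0.01,0.023],
    [0.71,0.01,0.023],
    [0.71,0.01,0.023],
    [0.71,0.01,0.023],
    [0.71,0.01,0.023],
  ],
  twist=[
    [0.004,0,0],
    [0.004,0,0],
    [0.004,0,0],
    [0.004,0,0],
    [0.004,0,0],
    [0.004,0,0],
    [0.004,0,0],
    [0.004,0,0],
  ],
  hand=[-1,-1,-1,-1,-1,-1,-1,-1],
)

```text
time: 10.35
tool_pos: [478.0, 123.8, 238.5]
tcp_rot: [-89.8, 0.2, 87.8]
ft_force: [-0.5, -0.4, -0.2]
finger_gap: -0.1
```

```bash
python3 - <<'E'
from h import *
show();R=toolR(87.75,0);print(go(b2w([-75,155,-6]),R))
s=wsnap('w9');P=w2b(cloud(s));h=cv2.cvtColor(s['frame'],cv2.COLOR_RGB2HSV).astype(int)
m=(h[...,0]>14)&(h[...,0]<34)&(h[...,1]>40)&(P[...,2]>38)&(P[...,2]<50)&(P[...,1]>75)
Q=P[m];print(len(Q))
for y in range(80,340,20):
    k=abs(Q[:,1]-y)<5
    if k.sum()>20:print(y,k.sum(),np.round(np.percentile(Q[k,0],[2,50,98]),1),np.round(np.median(Q[k,2]),1))
print(np.percentile(Q[:,1],[.5,99.5]))
E
```

```text
t 10.35 tcp [478.  123.8 238.5] rpy [-89.8   0.2  87.8] box [-75.7 155.  238.5] F [-0.5 -0.4 -0.2] gap -0.1 q [  9. -10.  98.  -0.  92. -79.]
([0.0028, 0.8151, -0.0045], [-0.0017, 0.0006, -0.0021])
3517
80 124 [-50.3 -39.5 -26.7] 43.5
100 124 [-49.  -38.1 -26.2] 43.5
120 123 [-47.9 -37.1 -25.3] 43.5
140 123 [-47.1 -36.  -23.7] 43.6
160 128 [-45.9 -34.3 -11.4] 43.6
180 125 [-44.8 -33.7   0.8] 43.7
200 124 [-43.9 -32.8 -20.7] 43.5
220 123 [-42.8 -31.4 -19.2] 43.5
240 121 [-41.7 -31.  -19.5] 43.7
260 112 [-40.6 -31.2 -19.3] 43.6
280 109 [-39.6 -28.9 -17.7] 43.5
300 116 [-38.8 -28.1 -16.3] 43.4
320 110 [-37.6 -26.7 -14.8] 43.7
[ 76.5011476  553.12467206]
```

move_arm(
  linear=[
    [0.003,0.14,-0.005],
    [0.003,0.28,-0.005],
    [0.003,0.42,-0.005],
    [0.003,0.56,-0.005],
    [0.003,0.7,-0.005],
    [0.003,0.78,-0.005],
    [0.003,0.815,-0.005],
    [0.003,0.815,-0.005],
    [0.003,0.815,-0.005],
  ],
  twist=[
    [0,0,0],
    [0,0,0],
    [0,0,0],
    [0,0,0],
    [0,0,0],
    [0,0,0],
    [0,0,0],
    [0,0,0],
    [0,0,0],
  ],
  hand=[-1,-1,-1,-1,-1,-1,-1,-1,-1],
)

```text
time: 11.15
tool_pos: [479.7, 122.2, -4.9]
tcp_rot: [-89.9, 0.2, 87.6]
ft_force: [0.3, -0.3, 0.3]
finger_gap: 0.1
```

```bash
python3 - <<'E'
from h import *
show();R=toolR(87.75,0);print(go(b2w([-38,155,-6]),R))
s=wsnap('w10');K=s['intrinsics'];H=np.array(s['hand_eye']);P=w2b(cloud(s))
for c in(250,260): print([(v,*np.round(P[v,c],0).tolist()) for v in range(200,250,4)])
E
```

```text
t 11.15 tcp [479.7 122.2  -4.9] rpy [-89.9   0.2  87.6] box [-73.8 153.4  -4.9] F [ 0.3 -0.3  0.3] gap 0.1 q [  8.   3. 112.  -0.  65. -79.]
([0.0056, 0.0035, -0.1194], [-0.0013, -0.0015, -0.0021])
[(200, -100.0, 151.0, 20.0), (204, -97.0, 150.0, 18.0), (208, -95.0, 150.0, 19.0), (212, -92.0, 150.0, 19.0), (216, -90.0, 150.0, 20.0), (220, -87.0, 150.0, 20.0), (224, -84.0, 150.0, 19.0), (228, -82.0, 150.0, 19.0), (232, -85.0, 151.0, 30.0), (236, -85.0, 151.0, 35.0), (240, -85.0, 151.0, 40.0), (244, -84.0, 151.0, 43.0), (248, -85.0, 151.0, 47.0)]
[(200, -99.0, 156.0, 18.0), (204, -97.0, 156.0, 20.0), (208, -94.0, 156.0, 18.0), (212, -92.0, 156.0, 19.0), (216, -90.0, 156.0, 20.0), (220, -87.0, 156.0, 19.0), (224, -84.0, 156.0, 18.0), (228, -82.0, 156.0, 20.0), (232, -85.0, 156.0, 30.0), (236, -85.0, 156.0, 36.0), (240, -85.0, 156.0, 40.0), (244, -85.0, 156.0, 44.0), (248, -85.0, 156.0, 47.0)]
```

move_arm(
  linear=[
    [0,0,-0.03],
    [0,0,-0.045],
    [0,0,-0.06],
    [0,0,-0.075],
    [0,0,-0.09],
    [0,0,-0.1],
    [0,0,-0.108],
    [0,0,-0.116],
    [0,0,-0.12],
    [0,0,-0.12],
  ],
  twist=[
    [0,0,0],
    [0,0,0],
    [0,0,0],
    [0,0,0],
    [0,0,0],
    [0,0,0],
    [0,0,0],
    [0,0,0],
    [0,0,0],
    [0,0,0],
  ],
  hand=[-1,-1,-1,-1,-1,-1,-1,-1,-1,-1],
)

```text
time: 12.03
tool_pos: [517.1, 121.1, -3.7]
tcp_rot: [-90.0, 0.2, 87.6]
ft_force: [0.2, -0.2, -0.4]
finger_gap: -0.1
```

move_arm(
  linear=[
    [0,0,-0.004],
    [0,0,-0.008],
    [0,0,-0.008],
  ],
  twist=[
    [0,0,0],
    [0,0,0],
    [0,0,0],
  ],
  hand=[-1,-1,-1],
)

```text
time: 12.28
tool_pos: [518.6, 121.0, -4.1]
tcp_rot: [-89.9, 0.2, 87.6]
ft_force: [-5.0, -0.7, 2.0]
finger_gap: -0.2
```

```bash
cat >> h.py <<'E'
def batten():
    s=save('top','tb');h=cv2.cvtColor(s['frame'],cv2.COLOR_RGB2HSV).astype(int)
    pale=(h[...,0]>14)&(h[...,0]<34)&(h[...,1]>50)&(h[...,1]<170)&(h[...,2]>150)
    n,l,stt,_=cv2.connectedComponentsWithStats(pale[160:215,90:270].astype(np.uint8))
    P=w2b(cloud(s))
    m=pale&(P[...,2]>36)&(P[...,2]<52)&(P[...,0]>-60)&(P[...,0]<10)
    v,u=np.where(m);Q=w2b(ray(s,np.c_[u,v],44));k=(Q[:,1]>-70)&(Q[:,1]<340);Q=Q[k];u=u[k]
    for y in(-45,-35,-25,-5,20,90,110,150,190,220,250,280):
        a=Q[abs(Q[:,1]-y)<4]
        if len(a)>3:print(y,len(a),np.round([a[:,0].min(),a[:,0].max()],1))
    print('y range',np.round([Q[:,1].min(),Q[:,1].max()],1))
E
python3 - <<'E'
from h import *
show();batten()
E
```

```text
t 12.28 tcp [518.6 121.   -4.1] rpy [-89.9   0.2  87.6] box [-35.  153.7  -4.1] F [-5.  -0.7  2. ] gap -0.2 q [  8.   9. 106.  -0.  65. -80.]
-5 27 [-20.6  -1.3]
20 38 [-21.4   0.4]
110 16 [-16.9  -4.9]
y range [-12.7 148.6]
```

Contact came at finger x = -35, just as expected for a flush batten, with 5 N. Now I go round to the tail.

move_arm(
  linear=[
    [0,0,0.04],
    [0,0,0.09],
    [0,0,0.09],
    [0.15,0,0.09],
    [0.3,0,0.09],
    [0.45,0,0.09],
    [0.6,0,0.09],
    [0.7,0,0.09],
    [0.7,0,0.09],
    [0.7,0,0],
    [0.7,0,-0.077],
    [0.7,0,-0.077],
  ],
  twist=[
    [0,0,0],
    [0,0,0],
    [0,0,0],
    [0,0,0],
    [0,0,0],
    [0,0,0],
    [0,0,0],
    [0,0,0],
    [0,0,0],
    [0,0,0],
    [0,0,0],
    [0,0,0],
  ],
  hand=[-1,-1,-1,-1,-1,-1,-1,-1,-1,-1,-1,-1],
)

```text
time: 13.33
tool_pos: [554.9, 330.2, -4.1]
tcp_rot: [-90.2, 0.1, 87.6]
ft_force: [0.9, 0.2, -0.0]
finger_gap: -0.1
```

```bash
python3 - <<'E'
from h import *
show();batten();R=toolR(87.75,0);print(go(b2w([-12,312,-6]),R))
E
```

```text
t 13.33 tcp [554.9 330.2  -4.1] rpy [-90.2   0.1  87.6] box [ -7.  364.2  -4.1] F [ 0.9  0.2 -0. ] gap -0.1 q [ 26.  24.  87.  -0.  68. -61.]
-5 27 [-20.6  -1.3]
20 38 [-21.4   0.4]
90 32 [-21.2   0.5]
110 30 [-21.8  -0.1]
150 31 [-20.7  -1.3]
190 33 [-22.   -0.2]
220 33 [-20.5   1.3]
250 30 [-21.4   0.4]
280 36 [-22.4  -0.5]
y range [-12.8 325.6]
([-0.1736, 0.0055, 0.0103], [0.0006, -0.0017, -0.0014])
```

move_arm(
  linear=[
    [-0.03,0,0.016],
    [-0.06,0,0.016],
    [-0.08,0,0.016],
    [-0.1,0,0.016],
    [-0.12,0,0.016],
    [-0.14,0,0.016],
    [-0.155,0,0.016],
    [-0.17,0,0.016],
    [-0.18,0,0.016],
    [-0.19,0,0.016],
    [-0.19,0,0.016],
  ],
  twist=[
    [0,0,0],
    [0,0,0],
    [0,0,0],
    [0,0,0],
    [0,0,0],
    [0,0,0],
    [0,0,0],
    [0,0,0],
    [0,0,0],
    [0,0,0],
    [0,0,0],
  ],
  hand=[-1,-1,-1,-1,-1,-1,-1,-1,-1,-1,-1],
)

```text
time: 14.3
tool_pos: [545.9, 272.9, -4.3]
tcp_rot: [-90.1, 0.1, 87.6]
ft_force: [0.6, -0.3, 0.1]
finger_gap: -0.2
```

```bash
python3 - <<'E'
from h import *
show();batten()
E
```

```text
t 14.3 tcp [545.9 272.9  -4.3] rpy [-90.1   0.1  87.6] box [-13.7 306.6  -4.3] F [ 0.6 -0.3  0.1] gap -0.2 q [ 22.  19.  94.  -0.  67. -66.]
-45 33 [-24.2  -2.4]
-35 36 [-24.5  -2.7]
-25 28 [-22.4  -3. ]
-5 30 [-23.   -1.3]
20 37 [-23.8  -2. ]
90 29 [-21.2  -1.8]
110 27 [-21.8  -2.5]
150 31 [-23.   -1.3]
190 33 [-22.   -0.2]
220 34 [-20.5   1.4]
250 29 [-21.4   0.4]
y range [-48.3 269.6]
```

move_arm(
  linear=[
    [-0.004,0,0],
    [-0.007,0,0],
    [-0.01,0,0],
    [-0.01,0,0],
  ],
  twist=[
    [0,0,0],
    [0,0,0],
    [0,0,0],
    [0,0,0],
  ],
  hand=[-1,-1,-1,-1],
)

```text
time: 14.68
tool_pos: [545.8, 270.1, -4.3]
tcp_rot: [-90.1, 0.1, 87.6]
ft_force: [-0.5, 0.1, 0.4]
finger_gap: -0.0
```

move_arm(
  linear=[
    [-0.002,0,0],
    [-0.004,0,0],
    [-0.004,0,0],
  ],
  twist=[
    [0,0,0],
    [0,0,0],
    [0,0,0],
  ],
  hand=[-1,-1,-1],
)

```text
time: 14.93
tool_pos: [545.7, 269.0, -4.3]
tcp_rot: [-90.1, 0.1, 87.6]
ft_force: [-0.1, 1.1, -0.5]
finger_gap: -0.2
```

move_arm(
  linear=[
    [-0.003,0,0],
    [-0.005,0,0],
    [-0.005,0,0],
  ],
  twist=[
    [0,0,0],
    [0,0,0],
    [0,0,0],
  ],
  hand=[-1,-1,-1],
)

```text
time: 15.18
tool_pos: [545.7, 268.9, -4.0]
tcp_rot: [-90.1, -0.0, 87.6]
ft_force: [0.3, 6.4, -0.8]
finger_gap: 0.3
```

move_arm(
  linear=[
    [-0.003,0,0],
    [-0.005,0,0],
    [-0.005,0,0],
  ],
  twist=[
    [0,0,0],
    [0,0,0],
    [0,0,0],
  ],
  hand=[-1,-1,-1],
)

```text
time: 15.43
tool_pos: [545.8, 268.9, -3.6]
tcp_rot: [-90.1, -0.1, 87.6]
ft_force: [-0.6, 7.1, -0.2]
finger_gap: 0.0
```

Firm contact with the stop: 7 N, and the finger has stopped advancing. I'll back off and re-press the batten flat to the fence.

move_arm(
  linear=[
    [0.06,0,0],
    [0.1,0,0],
    [0.1,0,0],
    [0.1,0,0.09],
    [0.1,0,0.17],
    [0.1,0,0.17],
    [0,0,0.17],
    [-0.13,0,0.17],
    [-0.26,0,0.17],
    [-0.39,0,0.17],
    [-0.5,0,0.17],
    [-0.5,0,0.17],
  ],
  twist=[
    [0,0,0],
    [0,0,0],
    [0,0,0],
    [0,0,0],
    [0,0,0],
    [0,0,0],
    [0,0,0],
    [0,0,0],
    [0,0,0],
    [0,0,0],
    [0,0,0],
    [0,0,0],
  ],
  hand=[-1,-1,-1,-1,-1,-1,-1,-1,-1,-1,-1,-1],
)

```text
time: 16.43
tool_pos: [488.3, 115.6, -4.3]
tcp_rot: [-90.1, 0.0, 87.4]
ft_force: [-1.1, 0.2, 0.8]
finger_gap: -0.1
```

```bash
python3 - <<'E'
from h import *
show();batten();R=toolR(87.75,0);print(go(b2w([-36,145,-4]),R))
E
```

```text
t 16.43 tcp [488.3 115.6  -4.3] rpy [-90.1   0.   87.4] box [-65.  147.2  -4.3] F [-1.1  0.2  0.8] gap -0.1 q [  7.   4. 112.  -0.  64. -80.]
-45 38 [-24.2  -2.4]
-35 36 [-24.5  -2.7]
-25 28 [-22.4  -3. ]
-5 30 [-23.   -1.3]
20 36 [-23.8  -2. ]
90 28 [-21.2  -1.8]
110 27 [-21.8  -2.5]
150 33 [-23.   -1.3]
y range [-51.2 163.2]
([-0.0146, -0.0001, -0.0958], [0.0013, -0.0039, 0.001])
```

move_arm(
  linear=[
    [0,0,-0.04],
    [0,0,-0.07],
    [0,0,-0.085],
    [0,0,-0.092],
    [0,0,-0.097],
    [0,0,-0.102],
    [0,0,-0.106],
    [0,0,-0.106],
  ],
  twist=[
    [0,0,0],
    [0,0,0],
    [0,0,0],
    [0,0,0],
    [0,0,0],
    [0,0,0],
    [0,0,0],
    [0,0,0],
  ],
  hand=[-1,-1,-1,-1,-1,-1,-1,-1],
)

```text
time: 17.15
tool_pos: [518.4, 117.1, -4.7]
tcp_rot: [-89.9, -0.1, 87.4]
ft_force: [-7.6, 0.5, 4.2]
finger_gap: 0.1
```

move_arm(
  linear=[
    [0,0,0.03],
    [0,0,0.08],
    [0,0,0.08],
    [0.2,0,0.08],
    [0.4,0,0.08],
    [0.6,0,0.08],
    [0.6,0,0.08],
    [0.6,0,0],
    [0.6,0,-0.07],
    [0.6,0,-0.07],
  ],
  twist=[
    [0,0,0],
    [0,0,0],
    [0,0,0],
    [0,0,0],
    [0,0,0],
    [0,0,0],
    [0,0,0],
    [0,0,0],
    [0,0,0],
    [0,0,0],
  ],
  hand=[-1,-1,-1,-1,-1,-1,-1,-1,-1,-1],
)

```text
time: 17.98
tool_pos: [551.0, 297.7, -3.7]
tcp_rot: [-90.1, -0.1, 87.6]
ft_force: [1.2, 0.5, 0.1]
finger_gap: -0.1
```

```bash
python3 - <<'E'
from h import *
show();batten()
E
```

```text
t 17.98 tcp [551.  297.7  -3.7] rpy [-90.1  -0.1  87.6] box [ -9.5 331.6  -3.7] F [1.2 0.5 0.1] gap -0.1 q [ 24.  21.  91.   0.  67. -64.]
-45 36 [-21.8  -0.2]
-35 37 [-22.1  -0.3]
-25 32 [-22.4  -0.6]
-5 27 [-20.6  -1.3]
20 38 [-21.4   0.4]
90 32 [-21.2   0.5]
110 30 [-21.8  -0.1]
150 31 [-20.7  -1.3]
190 33 [-22.   -0.2]
220 32 [-20.5   1.3]
250 30 [-21.4   0.4]
280 35 [-22.3  -0.5]
y range [-51.1 284.3]
```

Flush along the whole length (fence-side edge within about ±1 mm). Now a light re-press on the tail.

move_arm(
  linear=[
    [-0.05,0,0],
    [-0.08,0,0],
    [-0.09,0,0],
    [-0.095,0,0],
    [-0.098,0,0],
    [-0.101,0,0],
    [-0.103,0,0],
    [-0.103,0,0],
  ],
  twist=[
    [0,0,0],
    [0,0,0],
    [0,0,0],
    [0,0,0],
    [0,0,0],
    [0,0,0],
    [0,0,0],
    [0,0,0],
  ],
  hand=[-1,-1,-1,-1,-1,-1,-1,-1],
)

```text
time: 18.7
tool_pos: [547.4, 268.7, -3.5]
tcp_rot: [-90.0, -0.4, 87.5]
ft_force: [-1.3, 15.4, -0.3]
finger_gap: -0.1
```

```bash
python3 - <<'E'
from h import *
show()
E
```

```text
t 18.7 tcp [547.4 268.7  -3.5] rpy [-90.   -0.4  87.5] box [-12.  302.5  -3.5] F [-1.3 15.4 -0.3] gap -0.1 q [ 21.  19.  94.   0.  67. -67.]
```

move_arm(
  linear=[
    [0.01,0,0],
    [0.05,0,0],
    [0.1,0,0],
    [0.1,0,0],
    [0.1,-0.14,0.06],
    [0.1,-0.28,0.12],
    [0.1,-0.42,0.18],
    [0.1,-0.55,0.18],
    [0.1,-0.68,0.18],
    [0.1,-0.81,0.18],
    [0.1,-0.81,0.18],
    [0.1,-0.81,0.18],
  ],
  twist=[
    [0,0,0],
    [0,0,0],
    [0,0,0],
    [0,0,0],
    [0,0,0],
    [0,0,0],
    [0,0,0],
    [0,0,0],
    [0,0,0],
    [0,0,0],
    [0,0,0],
    [0,0,0],
  ],
  hand=[-1,-1,-1,-1,-1,-1,-1,-1,-1,-1,-1,-1],
)

```text
time: 19.7
tool_pos: [496.8, 300.6, 244.6]
tcp_rot: [-90.4, -0.6, 87.5]
ft_force: [0.5, 0.3, 0.0]
finger_gap: -0.3
```

```bash
python3 - <<'E'
from h import *
show();batten();R=toolR(87.75,0);print(go(b2w([-70,140,245]),R))
E
```

```text
t 19.7 tcp [496.8 300.6 244.6] rpy [-90.4  -0.6  87.5] box [-63.8 332.4 244.6] F [0.5 0.3 0. ] gap -0.3 q [ 26.   3.  85.   0.  91. -62.]
-45 36 [-21.8  -0.2]
-35 37 [-22.1  -0.3]
-25 32 [-22.4  -0.6]
-5 27 [-20.6  -1.3]
20 37 [-21.4   0.4]
90 32 [-21.2   0.5]
110 29 [-21.8  -0.1]
150 31 [-20.7  -1.3]
190 33 [-22.   -0.2]
220 32 [-20.5   1.2]
250 30 [-21.4   0.4]
280 36 [-22.4  -0.5]
y range [-51.1 285.8]
([-0.6388, -0.0178, 0.0133], [0.002, -0.003, 0.0054])
```

move_arm(
  linear=[
    [-0.65,-0.018,0.013],
    [-0.65,-0.018,0.013],
    [-0.65,-0.018,0.013],
    [-0.65,-0.018,0.013],
    [-0.65,-0.018,0.013],
    [-0.65,-0.018,0.013],
  ],
  twist=[
    [0,-0.003,0.005],
    [0,-0.003,0.005],
    [0,-0.003,0.005],
    [0,-0.003,0.005],
    [0,-0.003,0.005],
    [0,-0.003,0.005],
  ],
  hand=[-1,-1,-1,-1,-1,-1],
)

```text
time: 20.25
tool_pos: [481.8, 100.5, 242.7]
tcp_rot: [-90.0, 0.1, 87.5]
ft_force: [-0.1, -0.2, 0.0]
finger_gap: -0.3
```

```bash
python3 - <<'E'
from h import *
show();print(go(b2w([-70,-57.4,240]),toolR(87.75,0)))
E
```

```text
t 20.25 tcp [481.8 100.5 242.7] rpy [-90.    0.1  87.5] box [-70.9 131.8 242.7] F [-0.1 -0.2  0. ] gap -0.3 q [  6. -10.  98.  -0.  92. -82.]
([-0.6306, 0.0103, -0.0059], [-0.0003, -0.0028, -0.0014])
```

move_arm(
  linear=[
    [-0.63,0.01,-0.006],
    [-0.63,0.01,-0.006],
    [-0.63,0.01,-0.006],
    [-0.63,0.01,-0.006],
    [-0.63,0.01,-0.006],
    [-0.63,0.01,-0.006],
    [-0.63,0.01,-0.006],
    [-0.63,0.01,-0.006],
  ],
  twist=[
    [0,-0.003,0],
    [0,-0.003,0],
    [0,-0.003,0],
    [0,-0.003,0],
    [0,-0.003,0],
    [0,-0.003,0],
    [0,-0.003,0],
    [0,-0.003,0],
  ],
  hand=[-1,-1,-1,-1,-0.3,-0.3,-0.3,-0.3],
)

```text
time: 20.92
tool_pos: [474.8, -87.7, 238.4]
tcp_rot: [-89.8, 0.1, 87.7]
ft_force: [-0.8, 1.0, -0.6]
finger_gap: 29.8
```

```bash
python3 - <<'E'
from h import *
show();print(go(b2w([-57,-57.4,86]),toolR(87.75,12),off=55))
s=wsnap('w11');W=cloud(s);F=s['frame'].astype(int)
m=(F[...,0]>100)&(F[...,0]-F[...,2]>60)&(abs(F[...,0]-F[...,1])<60);P=w2b(W)
k=m&(abs(P[...,1]+58)<12)&(P[...,2]>75)&(P[...,2]<110)&(P[...,0]<0);print(k.sum(),np.round(np.percentile(P[k],[2,50,98],axis=0),1).tolist())
E
```

```text
t 20.92 tcp [474.8 -87.7 238.4] rpy [-89.8   0.1  87.7] box [-70.6 -56.5 238.4] F [-0.8  1.  -0.6] gap 29.8 q [ -16.  -12.  100.   -0.   92. -104.]
([-0.0025, 0.6871, -0.0856], [-0.1354, -0.0, -0.0006])
581 [[-71.5, -62.4, 86.7], [-39.1, -57.4, 92.5], [-1.9, -51.2, 93.9]]
```

move_arm(
  linear=[
    [-0.002,0.12,-0.04],
    [-0.002,0.24,-0.0856],
    [-0.002,0.36,-0.0856],
    [-0.002,0.48,-0.0856],
    [-0.002,0.58,-0.0856],
    [-0.002,0.65,-0.0856],
    [-0.002,0.687,-0.0856],
    [-0.002,0.687,-0.0856],
    [-0.002,0.687,-0.0856],
  ],
  twist=[
    [-0.06,0,0],
    [-0.135,0,0],
    [-0.135,0,0],
    [-0.135,0,0],
    [-0.135,0,0],
    [-0.135,0,0],
    [-0.135,0,0],
    [-0.135,0,0],
    [-0.135,0,0],
  ],
  hand=[-0.3,-0.3,-0.3,-0.3,-0.3,-0.3,-0.3,-0.3,-0.3],
)

```text
time: 21.72
tool_pos: [500.2, -88.1, 32.9]
tcp_rot: [-102.0, 0.0, 87.9]
ft_force: [0.7, -0.6, 0.2]
finger_gap: 30.0
```

move_arm(
  linear=[
    [0,0,0],
    [0,0,0],
    [0,0,0],
    [0,0,0],
    [0,0,0],
  ],
  twist=[
    [0,0,0],
    [0,0,0],
    [0,0,0],
    [0,0,0],
    [0,0,0],
  ],
  hand=[-1,-1,-1,-1,-1],
  force=25,
)

```text
time: 22.13
tool_pos: [502.0, -89.2, 35.1]
tcp_rot: [-102.2, 0.1, 87.9]
ft_force: [-1.5, -3.8, 6.9]
finger_gap: 11.4
```

```bash
python3 - <<'E'
from h import *
st=show();g=gp(st);d=g-[12.5,0,85];R=np.hypot(d[0],d[2]);q=np.arctan2(d[2],-d[0]);print('grasp',g,R,q)
arc(q,q+1.15,12,24,12,-57.3,rad=R)
E
```

```text
t 22.13 tcp [502.  -89.2  35.1] rpy [-1.022e+02  1.000e-01  8.790e+01] box [-43.3 -56.9  35.1] F [-1.5 -3.8  6.9] gap 11.4 q [ -18.  -11.  122.    4.   57. -108.]
grasp [-54.89430141 -56.80045901  88.86626535] 67.50510995708692 0.05730502795885967
[[-0.001, -0.02, -0.009], [-0.002, -0.04, -0.021], [-0.002, -0.059, -0.035], [-0.002, -0.077, -0.05], [-0.002, -0.094, -0.068], [-0.002, -0.109, -0.086], [-0.002, -0.123, -0.106], [-0.002, -0.135, -0.127], [-0.002, -0.146, -0.15], [-0.002, -0.155, -0.172], [-0.002, -0.162, -0.196], [-0.002, -0.166, -0.221]]
[[-0.009, 0.002, -0.001], [-0.02, 0.002, -0.001], [-0.031, 0.002, -0.001], [-0.042, 0.002, -0.001], [-0.054, 0.002, -0.001], [-0.065, 0.002, -0.001], [-0.076, 0.002, -0.001], [-0.087, 0.002, -0.001], [-0.098, 0.002, -0.001], [-0.109, 0.002, -0.001], [-0.12, 0.002, -0.001], [-0.131, 0.002, -0.001]]
```

move_arm(
  linear=[
    [0,-0.02,-0.009],
    [0,-0.04,-0.021],
    [0,-0.059,-0.035],
    [0,-0.077,-0.05],
    [0,-0.094,-0.068],
    [0,-0.109,-0.086],
    [0,-0.123,-0.106],
    [0,-0.135,-0.127],
    [0,-0.146,-0.15],
    [0,-0.155,-0.172],
    [0,-0.162,-0.196],
    [0,-0.166,-0.221],
  ],
  twist=[
    [-0.009,0,0],
    [-0.02,0,0],
    [-0.031,0,0],
    [-0.042,0,0],
    [-0.054,0,0],
    [-0.065,0,0],
    [-0.076,0,0],
    [-0.087,0,0],
    [-0.098,0,0],
    [-0.109,0,0],
    [-0.12,0,0],
    [-0.131,0,0],
  ],
  hand=[-1,-1,-1,-1,-1,-1,-1,-1,-1,-1,-1,-1],
)

```text
time: 23.13
tool_pos: [555.6, -91.1, 97.9]
tcp_rot: [-114.0, 0.1, 87.9]
ft_force: [-6.1, -4.1, 1.0]
finger_gap: 11.7
```

```bash
python3 - <<'E'
from h import *
st=show();g=gp(st);d=g-[12.5,0,85];R=np.hypot(d[0],d[2]);q=np.arctan2(d[2],-d[0]);print('grasp',g,R,q)
arc(q,2.34,24,40,12,-57.0,rad=68.5)
E
```

```text
t 23.13 tcp [555.6 -91.1  97.9] rpy [-1.14e+02  1.00e-01  8.79e+01] box [ 10.3 -56.8  97.9] F [-6.1 -4.1  1. ] gap 11.7 q [ -19.  -18.  124.    9.   52. -111.]
grasp [-11.99518151 -56.70279522 148.20683166] 67.78729590704694 1.2010771784982097
[[-0.001, -0.0, -0.026], [-0.001, 0.004, -0.052], [-0.001, 0.01, -0.077], [-0.001, 0.017, -0.101], [-0.001, 0.027, -0.124], [-0.001, 0.038, -0.147], [-0.001, 0.05, -0.168], [-0.001, 0.065, -0.188], [-0.001, 0.08, -0.206], [-0.001, 0.097, -0.223], [-0.001, 0.115, -0.238], [-0.001, 0.133, -0.251]]
[[-0.015, 0.002, -0.001], [-0.03, 0.002, -0.001], [-0.045, 0.002, -0.001], [-0.06, 0.002, -0.001], [-0.074, 0.002, -0.001], [-0.089, 0.002, -0.001], [-0.104, 0.002, -0.001], [-0.119, 0.002, -0.001], [-0.134, 0.002, -0.001], [-0.148, 0.002, -0.001], [-0.163, 0.002, -0.001], [-0.178, 0.002, -0.001]]
```

```bash
python3 - <<'E'
from h import *
arc(1.201,2.28,24,30,12,-56.8,rad=68)
E
```

```text
[[-0.0, 0.001, -0.022], [-0.0, 0.005, -0.044], [-0.0, 0.01, -0.065], [-0.0, 0.018, -0.086], [-0.0, 0.026, -0.105], [-0.0, 0.037, -0.124], [-0.0, 0.049, -0.142], [-0.0, 0.062, -0.159], [-0.0, 0.077, -0.175], [-0.0, 0.093, -0.189], [-0.0, 0.11, -0.202], [-0.0, 0.128, -0.213]]
[[-0.006, 0.002, -0.001], [-0.012, 0.002, -0.001], [-0.017, 0.002, -0.001], [-0.023, 0.002, -0.001], [-0.028, 0.002, -0.001], [-0.034, 0.002, -0.001], [-0.039, 0.002, -0.001], [-0.045, 0.002, -0.001], [-0.05, 0.002, -0.001], [-0.056, 0.002, -0.001], [-0.062, 0.002, -0.001], [-0.067, 0.002, -0.001]]
```

move_arm(
  linear=[
    [0,0.001,-0.022],
    [0,0.005,-0.044],
    [0,0.01,-0.065],
    [0,0.018,-0.086],
    [0,0.026,-0.105],
    [0,0.037,-0.124],
    [0,0.049,-0.142],
    [0,0.062,-0.159],
    [0,0.077,-0.175],
    [0,0.093,-0.189],
    [0,0.11,-0.202],
    [0,0.128,-0.213],
  ],
  twist=[
    [-0.006,0,0],
    [-0.012,0,0],
    [-0.017,0,0],
    [-0.023,0,0],
    [-0.028,0,0],
    [-0.034,0,0],
    [-0.039,0,0],
    [-0.045,0,0],
    [-0.05,0,0],
    [-0.056,0,0],
    [-0.062,0,0],
    [-0.067,0,0],
  ],
  hand=[-1,-1,-1,-1,-1,-1,-1,-1,-1,-1,-1,-1],
)

```text
time: 24.13
tool_pos: [631.6, -94.2, 90.7]
tcp_rot: [-120.3, 0.2, 87.9]
ft_force: [-0.3, -1.1, 6.4]
finger_gap: 11.4
```

```bash
cat >> h.py <<'E'
def stop():
    st=show();g=gp(st);d=g-[12.5,0,85];print('grasp',g.round(1),np.hypot(d[0],d[2]),np.arctan2(d[2],-d[0]))
    s=wsnap('ws');W=cloud(s);F=s['frame'].astype(int);m=(F[...,0]>100)&(F[...,0]-F[...,2]>60)&(abs(F[...,0]-F[...,1])<60);P=w2b(W);o=[]
    for v in range(20,345,6):
        u=np.where(m[v]&(abs(P[v,:,1]+57)<9)&(P[v,:,2]>75))[0]
        if len(u)>8:o.append(np.median(P[v,u],axis=0))
    o=np.array(o);d=o-[12.5,0,85]
    for x,e in zip(o,d): print(x.round(1),round(np.hypot(e[0],e[2]),1))
E
python3 -c "
from h import *
stop()"
```

```text
t 24.13 tcp [631.6 -94.2  90.7] rpy [-120.3    0.2   87.9] box [ 86.4 -56.9  90.7] F [-0.3 -1.1  6.4] gap 11.4 q [ -18.  -10.  120.   12.   41. -113.]
grasp [ 58.7 -56.8 138.2] 70.49337387035507 2.285396664970054
[-32.2 -57.5 128.5] 62.4
[-31.6 -57.4 130.6] 63.4
[-30.4 -57.4 131.8] 63.5
[-29.6 -57.5 133.4] 64.1
[-28.6 -57.6 134.8] 64.6
[-27.8 -57.5 136.4] 65.4
[-27.  -57.5 137.9] 66.0
[-26.3 -57.5 139.7] 67.1
[-25.3 -57.5 141. ] 67.5
[-24.5 -57.5 142.4] 68.3
[-23.7 -57.6 143.9] 69.1
[-23.  -57.5 145.5] 70.2
[-21.9 -57.5 146.6] 70.5
[-21.4 -57.5 148.2] 71.7
[-20.6 -57.6 149.7] 72.6
[-19.9 -57.5 151.1] 73.6
[-19.  -57.5 152.4] 74.4
[-18.3 -57.5 153.8] 75.3
[-17.4 -57.4 155. ] 76.1
[-16.9 -57.4 156.6] 77.4
[-15.3 -57.6 157.3] 77.5
[  4.3 -57.4 146.2] 61.7
[ 30.3 -57.4 132.1] 50.4
[ 31.6 -57.6 134.3] 52.9
[ 32.6 -57.4 136.8] 55.5
[ 34.2 -57.4 138.8] 58.0
[ 35.5 -57.4 141. ] 60.6
[ 36.5 -57.4 143.3] 63.1
[ 38.  -57.4 145.4] 65.6
[ 40.3 -57.3 149.9] 70.6
[ 41.3 -57.6 152.1] 73.0
[ 42.8 -57.5 154.2] 75.5
[ 44.  -57.5 156.3] 78.0
[ 46.5 -57.3 160.6] 82.8
```

The bar is at only about 2.08 rad, because the pads slipped along it. I'll carry it a little further, release, back out and look.

move_arm(
  linear=[
    [0,0.01,-0.006],
    [0,0.02,-0.012],
    [0,0.03,-0.018],
    [0,0.03,-0.018],
  ],
  twist=[
    [0,0,0],
    [0,0,0],
    [0,0,0],
    [0,0,0],
  ],
  hand=[-1,-1,-1,-1],
)

```text
time: 24.52
tool_pos: [640.7, -94.5, 83.7]
tcp_rot: [-120.2, 0.1, 87.8]
ft_force: [-3.8, -3.4, -1.2]
finger_gap: 11.3
```

```bash
python3 -c "
from h import *
stop()" | awk 'NR<5||NR>22'
```

```text
t 24.52 tcp [640.7 -94.5  83.7] rpy [-1.202e+02  1.000e-01  8.780e+01] box [ 95.5 -56.8  83.7] F [-3.8 -3.4 -1.2] gap 11.3 q [ -18.   -7.  119.   12.   40. -113.]
grasp [ 67.8 -56.7 131.2] 72.09618067080342 2.4453838711797298
[  1.  -57.4  82.1] 11.9
[  2.6 -57.4  84.2] 9.9
[-10.4 -57.5 153.4] 72.1
[ -9.8 -57.5 154.6] 73.1
[ -8.7 -57.5 155.6] 73.7
[ -7.9 -57.6 156.8] 74.6
[ -6.9 -57.6 157.8] 75.3
[ -6.2 -57.6 159. ] 76.4
[ -5.3 -57.5 160.1] 77.2
[ 44.1 -57.3 137.1] 61.0
[ 45.8 -57.3 139.1] 63.5
[ 47.1 -57.5 141.2] 66.0
[ 50.7 -57.5 145. ] 71.2
[ 53.7 -57.5 149.1] 76.2
[ 55.2 -57.5 151.2] 78.7
[ 56.9 -57.5 153.1] 81.3
[ 58.4 -57.2 155.2] 83.9
```

The bar slope now gives q about 2.24, past balance. Release and back out along the finger direction.

move_arm(
  linear=[
    [0,0,0],
    [0,0,0],
    [0,0,0],
    [0,0,0],
    [0,-0.05,0],
    [0,-0.12,0],
    [0,-0.2,0],
    [0,-0.28,0],
    [0,-0.35,0],
    [0,-0.35,0],
  ],
  twist=[
    [0,0,0],
    [0,0,0],
    [0,0,0],
    [0,0,0],
    [0,0,0],
    [0,0,0],
    [0,0,0],
    [0,0,0],
    [0,0,0],
    [0,0,0],
  ],
  hand=[0,0,0,0,0,0,0,0,0,0],
)

```text
time: 25.4
tool_pos: [589.3, -92.8, 180.4]
tcp_rot: [-120.6, 0.3, 87.8]
ft_force: [0.6, -0.5, 0.5]
finger_gap: 42.7
```

```bash
python3 -c "
from h import *
stop();print(go(b2w([-110,-57,280]),toolR(87.75,12)))"
```

```text
t 25.4 tcp [589.3 -92.8 180.4] rpy [-120.6    0.3   87.8] box [ 44.1 -57.1 180.4] F [ 0.6 -0.5  0.5] gap 42.7 q [ -20.  -24.  121.   11.   53. -112.]
grasp [ 16.1 -57.  227.7] 142.74880835590798 1.595959653220209
[  2.1 -57.2  84.3] 10.4
[-24.3 -57.3 135.9] 62.8
[-21.9 -57.3 138.7] 63.8
[-19.7 -57.3 141.8] 65.3
[-17.3 -57.2 144.5] 66.5
[-15.1 -57.2 147.4] 68.3
[-12.7 -57.2 150.1] 69.8
[-10.6 -57.2 153.2] 72.0
[ -8.4 -57.2 156.1] 74.1
[ -6.1 -57.2 158.9] 76.2
[ -2.5 -57.2 160.3] 76.7
[ 16.8 -57.1 145.2] 60.4
[ 38.3 -57.4 129.4] 51.3
[ 41.  -57.4 133.3] 56.1
[ 43.7 -57.4 137.2] 60.8
[ 46.8 -57.4 140.8] 65.4
[ 49.7 -57.3 144.4] 70.1
[ 52.3 -57.3 148.4] 74.8
[ 58.8 -57.3 155.2] 84.1
([-0.0004, -0.5529, 0.27], [0.2059, 0.0018, -0.0021])
```

move_arm(
  linear=[
    [0,-0.04,0.06],
    [0,-0.08,0.12],
    [0,-0.12,0.18],
    [0,-0.16,0.24],
    [0,-0.19,0.28],
    [0,-0.22,0.28],
    [0,-0.22,0.28],
    [0,-0.22,0.28],
  ],
  twist=[
    [0,0,0],
    [0,0,0],
    [0,0,0],
    [0,0,0],
    [0.05,0,0],
    [0.1,0,0],
    [0.15,0,0],
    [0.2,0,0],
  ],
  hand=[0,0,0,0,0,0,0,0],
)

```text
time: 26.12
tool_pos: [483.9, -89.0, 192.9]
tcp_rot: [-102.4, 0.3, 87.8]
ft_force: [-0.1, -1.3, 0.8]
finger_gap: 42.4
```

```bash
python3 - <<'E'
from h import *
show();batten();s=wsnap('wf');t=save('top','tf');P=w2b(cloud(s))
g=proj(s,b2w([[0,-51.4,20],[0,-51.4,44]]));print(g)
a=cv2.resize(cv2.imread('pics/wf.png'),None,fx=1.2,fy=1.2)[:300]
b=cv2.resize(cv2.imread('pics/tf.png')[130:235,90:350],None,fx=2.36,fy=2.36,interpolation=cv2.INTER_CUBIC);b=cv2.copyMakeBorder(b,0,0,0,max(0,a.shape[1]-b.shape[1]),cv2.BORDER_CONSTANT)
cv2.imwrite('pics/fin.png',np.vstack([a,b[:,:a.shape[1]]]))
E
```

```text
t 26.12 tcp [483.9 -89.  192.9] rpy [-102.4    0.3   87.8] box [-61.4 -57.4 192.9] F [-0.1 -1.3  0.8] gap 42.4 q [ -19.  -24.  115.    3.   77. -107.]
-45 35 [-21.8  -2.4]
-35 37 [-22.1  -0.3]
-25 32 [-22.4  -0.6]
-5 27 [-20.6  -1.3]
20 37 [-21.4   0.4]
90 32 [-21.2   0.5]
110 30 [-21.8  -0.1]
150 31 [-20.7  -1.3]
190 33 [-22.   -0.2]
220 32 [-20.5   1.2]
250 30 [-21.4   0.4]
280 36 [-22.4  -0.5]
y range [-51.1 286. ]
[[259.63534473 178.67680918]
 [259.89209523 188.0602298 ]]
```

View pics/fin.png

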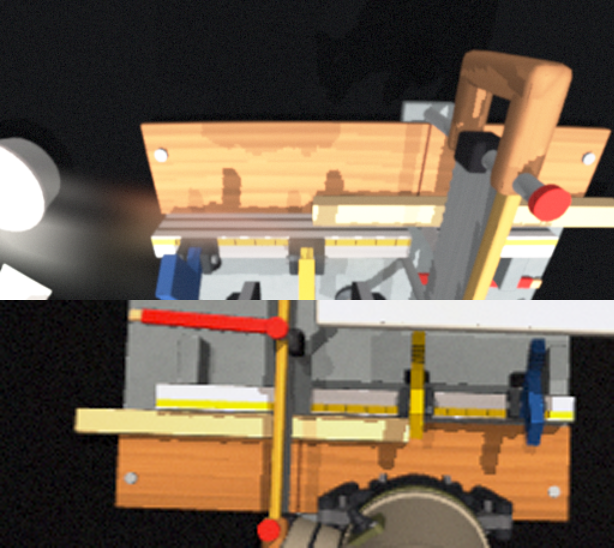

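The batten is flush along the fence with its end at (313,210), where the gauge point projects. Both stops are up (yellow at lower (418,385), blue at (537,390)), and the robot is clear. I'll hand in.

```bash
python3 -c "
from bench import r
print(r.hand_in(), r.sense()['time'])"
```

```text
the job is handed in; nothing more can be done
the job is handed in; nothing more can be done
```

The job is done and handed in at about 26 s: the batten is gauged against the yellow stop, and the stop is back up. `hand_in` gives no verdict.

**What I did:** I pinched the yellow stop and swung it down level. I pressed the batten against the fence, pushed its tail until its end met the stop, then pressed it to the fence and against the stop once more. I then backed off, swung the stop up and let go.

**Last checks:**
- **Batten:** its fence-side edge lies within about 1–2 mm of the fence along its whole length. Its end reads y = -51.1, against a gauge point of -51.4, and that reading was the same before and after the flip-up.
- **Yellow stop:** it was still up at about 2.24 rad after I let go, past the 2.06 balance point.
- **Other things:** the blue stop is up. I never moved near the tub, try square or pencil, but I did not measure them again.
- **Forces:** the readings I took never exceeded about 16 N, and nothing suggested contact with the saw or lamp.

**What went wrong along the way:**
- **Fingertips off:** they sat about 36 mm behind the reported TCP, so my first pinch closed on air. I measured the offset with the wrist camera and worked from the true tips after that.
- **Pads slipped:** during the flip-up the stop reached only about 2.08 rad at first, so I carried it further before releasing.
- **Pictures:** I viewed 8, within the budget of 10.

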